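# Stir up the bead hopper, then hold its sprung gate open at the mark

## Robot

A 7-joint arm with a two-finger parallel gripper is mounted at the origin on a cart in front of the work surface, level with it; the furniture and walls round the work are solid. World frame = base frame: x ahead of the robot, y to its left, z up, the work surface at z = 0. Lengths are in mm, angles in rad, forces in N, time in s.
With the tool pointing down it reaches from about 400 to 875 mm from the base axis. Payload 4.4 kg.
Tool frame: the origin (TCP) lies at the very end of the fingers, on their centre line; the grasp point (between the pads) lies 19 mm behind it; z points along the fingers, y is the direction in which the jaws open and shut (so a half turn about z gives the same grasp; the last joint's range is limited). The gripper opens to 85 mm and grips with 20 to 120 N. Pads are 22 mm wide; open, the fingers measure 114 mm over their backs; the gripper's body (76 mm by 85 mm) begins 54 mm behind the grasp point. The pads swing forward as they close: fully open they stand 13 mm farther back than shut.
Start: joints at [1.224, 0.628, 0.038, 1.517, -0.027, 0.996, -0.02], TCP at [180.158, -624.548, 231.313] pointing down, gripper open.
Joint ranges: [-3.06, 3.06], [-0.37, 2.12], [-1.25, 1.32], [0.18, 2.47], [-1.1, 4.24], [0.23, 1.98], [-2.94, 2.94]. Speed limits (rad/s): [2.57, 2.57, 3.14, 3.14, 3.14, 3.14, 3.14].

## Interface

Orientations are given as [roll, pitch, yaw] about the fixed x, y, z axes, in that order (R = Rz(yaw) Ry(pitch) Rx(roll)).
In Python, from cell import read_state, get_image, calibration, finish_job gives the robot as it stands. The module is installed in compiled form; this text tells all that it offers.
- The arm moves only by the tool apply_moves, never from a script. Its argument "increments" is a list of rows, each an object of numbers: "tx", "ty", "tz": the shift along the world's x, y, z in m; "rx", "ry", "rz": the turn, a rotation vector about the world's x, y, z in units of 5 degrees (1.0 is 5 degrees); "claw": the finger opening in m, from 0 to 0.0854. In form: [{"tx": .., "ty": .., "tz": .., "rx": .., "ry": .., "rz": .., "claw": ..}, ...]. A call has 1 to 12 rows; each row is the pose to reach, as a shift and turn from the pose commanded when the call began; what a row does not reach only later rows make up. A row lasts 1/10 s, in which the tool goes at most 50 mm and 8.59 degrees, less where a joint would pass 70% of its speed; a pose out of reach is approached as far as the arm can. A call with a gripper value outside its range is refused whole. The fingers move at their own pace and stop on an object; the grip force is fixed at half the most. Time passes only in rows, so rows that repeat a pose let the fingers close. It gives the time, the measured TCP pose, the force and the opening at its end, in the units of the state.
- read_state(): the state, without advancing time (a new reading comes with each control period).
- get_image(name): name is "scene" or "side" or "wrist"; returns the picture (384x512x3 uint8, red, green, blue); there is no depth.
- calibration(name): a dict with "camera_matrix" (3x3 intrinsics, pixels), "origin" and "attitude" of the camera in the world. Camera axes: x right, y up, looking along -z (the intrinsics and any distortion apply to the point x, -y, -z); pixel columns grow to the right and rows downward; lengths in mm; the calibration is good to about 2 mm. A picture is of the moment at which its call begins: read the wrist's pose just before it. calibration takes no time and is no camera call; for the wrist camera it gives the pose at the moment of the call.
- finish_job(): hands the job in, once; it reports no verdict.
The state is a dict: "clock": time; "qpos": joint angles; "qd": joint speeds; "tau": joint torques, N m; "eef_pos": TCP position; "tool_rot": TCP orientation; "force": force on the tool from outside, world axes, zero at the start; "torque": the same for the moment, N m; "width": finger opening in mm.
Only numpy, scipy, OpenCV 4.12 (cv2) and the standard library are available. Lean on these libraries where they do the work, as an engineer would, in place of code of your own. Each camera call takes 0.05 s, during which the arm holds its last target. There are 200 camera calls.

## Task

Empty the bead hopper: take the stirring rod from its stand, put it down among the beads and stir them right round with the gate shut so that most of them shift by at least half their width, then stand the rod back in its stand, let go of it and leave it there. Then pull the hopper's sprung telescoping rod out to its length mark (the dark band just out of the guide tube, no farther), so that all the beads drop into the tray below. Finish while still holding the pull rod out at the mark, and leave the other things on the bench alone.

Things in the scene. Friction and masses are not known exactly. Their poses are not given: they have to be found in the camera images.
- hopper: Bead hopper: round steel pot on a plate with four posts (148 x 148 mm) over an open grey tray, fixed to the bench. Origin: centre of its underside, on the bench; z up, through the pot's axis. Tray: inside 120 x 120 mm, walls 42 high. A flat housing (to 137 mm from the origin, top 95 mm high) and a guide tube stick out along the hopper's -x; the pull rod comes out of the tube along -x.
- pot_floor (a point): Centre of the pot's floor, which is the top of the sliding gate, 86 mm above the bench. The pot is upright and open at the top: 76 mm inside diameter, 84 outside, rim 71 mm above this point.
- tube_mouth (a point): Centre of the guide tube's mouth, where the pull rod comes out; at hopper frame (-154, 0, 83) mm.
- gate_knob (a point): Centre of the black knob on the end of the telescoping pull rod: a cylinder 26 mm in diameter, 34 long, lying level along the hopper's x axis, 83 mm above the bench, free below and on both sides; at (-173, 0, 83) mm in the hopper frame when shut, it moves along the hopper's -x.
- gate (a joint): How far the pull rod is drawn out, in m: 0 shut, 0.080 at its mark, hard stop 0.095. The mark is a dark 5 mm band round the 12 mm steel rod, hidden in the tube when shut; at 0.080 the band is all out, its hopper-side edge flush with the tube's mouth. An inner spring pulls it shut: 3 N at 0, 9 N at the mark; let go, it springs back.
- rod_grip (a point): Centre of the stirring rod's black grip, an upright cylinder 26 mm in diameter, 56 high; z axis up along the rod. Below the grip is a collar 44 mm across, 6 thick (underside 34 mm below this point), below that the steel rod, 16 mm in diameter, 95 long. Loose, 0.12 kg; starts standing in its stand.
- rod_tip (a point): Lower end of the stirring rod, 129 mm below the grip's centre.
- stand_top (a point): Centre of the mouth of the stirring rod's stand, a fixed square aluminium tube on a round foot, 105 mm high, 56 mm wide outside, 32 inside (hollow down to 7 mm above the bench). The rod hangs in it with its collar flat on this rim, the grip's centre 34 mm above this point.
- bead_1: One of five like white ceramic beads (barrels 20 mm in diameter, 16 high, 12 g) in the hopper; origin at the centre of its underside as it stands at the start.
- bead_2: One of five like white ceramic beads (barrels 20 mm in diameter, 16 high, 12 g) in the hopper; origin at the centre of its underside as it stands at the start.
- bead_3: One of five like white ceramic beads (barrels 20 mm in diameter, 16 high, 12 g) in the hopper; origin at the centre of its underside as it stands at the start.
- bead_4: One of five like white ceramic beads (barrels 20 mm in diameter, 16 high, 12 g) in the hopper; origin at the centre of its underside as it stands at the start.
- bead_5: One of five like white ceramic beads (barrels 20 mm in diameter, 16 high, 12 g) in the hopper; origin at the centre of its underside as it stands at the start.
- label_roll: Bystander: white paper label roll, 84 mm across, 44 high, loose; origin at the centre of its underside.
- cartridge: Bystander: white filter cartridge standing upright, 63 mm across, 127 high, stuck down; origin at the centre of its underside.
- tape_roll: Bystander: small white tape roll, 48 mm across, 14 high, stuck down; origin at the centre of its underside.
- gauge: Bystander: plain aluminium gauge block with two holes, 41 x 80 x 30 mm, loose; origin at the centre of its underside.
Not all that is in view belongs to the job. Of the things that look like the part that bears rod_grip, the smaller one is meant. Leave any purple look-alike of the part that bears stand_top alone.

How it is judged (in metres and radians):
On the way, in this order (a step that is already met when the one before it is completed fails the run):
1. the stirring rod's tip is down among the beads in the shut hopper (within 22 mm of its floor) (x of rod_tip in the frame of hopper between -0.038 and 0.038 m and y of rod_tip in the frame of hopper between -0.038 and 0.038 m and z of rod_tip in the frame of hopper below 0.108 m and x of bead_1 in the frame of hopper between -0.042 and 0.042 m and y of bead_1 in the frame of hopper between -0.042 and 0.042 m and z of each of bead_1, bead_2, bead_3, bead_4, bead_5 in the frame of hopper above 0.078 m and x of bead_2 in the frame of hopper between -0.042 and 0.042 m and y of bead_2 in the frame of hopper between -0.042 and 0.042 m and x of bead_3 in the frame of hopper between -0.042 and 0.042 m and y of bead_3 in the frame of hopper between -0.042 and 0.042 m and x of bead_4 in the frame of hopper between -0.042 and 0.042 m and y of bead_4 in the frame of hopper between -0.042 and 0.042 m and x of bead_5 in the frame of hopper between -0.042 and 0.042 m and y of bead_5 in the frame of hopper between -0.042 and 0.042 m and value of joint gate below 0.012 m), for 0.1 s.
2. with the tip still down in the hopper and the gate shut, at least three of the five beads are more than 10 mm from where they started, and none has left the hopper (all of step 1 and (distance of each of bead_1, bead_2, bead_3 from where it was at the start of the episode above 0.01 m or distance of each of bead_1, bead_2, bead_4 from where it was at the start of the episode above 0.01 m or distance of each of bead_1, bead_2, bead_5 from where it was at the start of the episode above 0.01 m or distance of each of bead_1, bead_3, bead_4 from where it was at the start of the episode above 0.01 m or distance of each of bead_1, bead_3, bead_5 from where it was at the start of the episode above 0.01 m or distance of each of bead_1, bead_4, bead_5 from where it was at the start of the episode above 0.01 m or distance of each of bead_2, bead_3, bead_4 from where it was at the start of the episode above 0.01 m or distance of each of bead_2, bead_3, bead_5 from where it was at the start of the episode above 0.01 m or distance of each of bead_2, bead_4, bead_5 from where it was at the start of the episode above 0.01 m or distance of each of bead_3, bead_4, bead_5 from where it was at the start of the episode above 0.01 m)), for 0.1 s.
3. the stirring rod stands released in its stand again, with the beads still in the shut hopper (horizontal distance between rod_grip and stand_top below 0.014 m and z of rod_grip in the frame of stand_top between 0.028 and 0.038 m and angle between rod_grip's own z axis and vertical below 0.1 rad and contact force between the fingers and stir_rod below 0.2 N and x of bead_1 in the frame of hopper between -0.042 and 0.042 m and y of bead_1 in the frame of hopper between -0.042 and 0.042 m and z of each of bead_1, bead_2, bead_3, bead_4, bead_5 in the frame of hopper above 0.078 m and x of bead_2 in the frame of hopper between -0.042 and 0.042 m and y of bead_2 in the frame of hopper between -0.042 and 0.042 m and x of bead_3 in the frame of hopper between -0.042 and 0.042 m and y of bead_3 in the frame of hopper between -0.042 and 0.042 m and x of bead_4 in the frame of hopper between -0.042 and 0.042 m and y of bead_4 in the frame of hopper between -0.042 and 0.042 m and x of bead_5 in the frame of hopper between -0.042 and 0.042 m and y of bead_5 in the frame of hopper between -0.042 and 0.042 m and value of joint gate below 0.012 m), for 0.2 s.
At the end, for the whole second after the job is handed in: The gripper holds the pull rod still at its mark (drawn out 80 mm, give or take 8), touching it with more than 1 N; all five beads are at rest in the tray; the stirring rod stands upright in its stand, collar within 5 mm of the rim, untouched (value of joint gate between 0.072 and 0.088 m and velocity of joint gate between -0.01 and 0.01 m/s and contact force between the fingers and hopper above 1 N and horizontal distance between rod_grip and stand_top below 0.014 m and z of rod_grip in the frame of stand_top between 0.028 and 0.038 m and angle between rod_grip's own z axis and vertical below 0.1 rad and contact force between the fingers and stir_rod below 0.2 N and x of bead_1 in the frame of hopper between -0.066 and 0.066 m and y of bead_1 in the frame of hopper between -0.066 and 0.066 m and z of each of bead_1, bead_2, bead_3, bead_4, bead_5 in the frame of hopper below 0.05 m and linear speed of each of bead_1, bead_2, bead_3, bead_4, bead_5 below 0.03 m/s and x of bead_2 in the frame of hopper between -0.066 and 0.066 m and y of bead_2 in the frame of hopper between -0.066 and 0.066 m and x of bead_3 in the frame of hopper between -0.066 and 0.066 m and y of bead_3 in the frame of hopper between -0.066 and 0.066 m and x of bead_4 in the frame of hopper between -0.066 and 0.066 m and y of bead_4 in the frame of hopper between -0.066 and 0.066 m and x of bead_5 in the frame of hopper between -0.066 and 0.066 m and y of bead_5 in the frame of hopper between -0.066 and 0.066 m); the arm keeps its last pose, push and grip.
It fails at once if a bystander is shifted by more than 20 mm (distance of any of label_roll, gauge from where it was at the start of the episode above 0.02 m).
It also fails if it takes over 72 s, if anything falls off the work surface, if the arm or the gripper's body presses on something with over 40 N, if the wrist force passes 120 N, or if a joint passes its speed limit or range.

## Working session

There is one attempt and no reset: what is moved stays moved. The work goes in short steps, Python scripts to look and compute and a tool call to move; the robot and the scene stay as the last step left them, time stands still between calls to the robot, and variables do not carry over. Pictures are saved under pics/ and viewed, about 8 in all and at most 12, crops included, and the job is handed in when it is done.

Besides the shell and the picture viewer there is one more tool, called after "Emit:" in YAML: its name, and indented under it one key for each argument. apply_moves: Moves the arm, as the interface text tells. Its arguments: {"type":"object","properties":{"increments":{"type":"array"}},"required":["increments"]}

```bash
mkdir -p pics && cat > h.py <<'E'
import numpy as np, cv2
from cell import read_state, get_image, calibration, finish_job
from scipy.spatial.transform import Rotation as Rn
def cal(n):
    c=calibration(n); return c
def Rm(c):
    a=np.array(c["attitude"],float)
    return a if a.shape==(3,3) else Rn.from_euler('xyz',a).as_matrix()
def ray(c,u,v):
    K=np.array(c["camera_matrix"]); d=np.linalg.inv(K)@[u,v,1]
    D=c.get("distortion")
    d=np.array([d[0],-d[1],-d[2]]); d=Rm(c)@d
    return np.array(c["origin"],float), d/np.linalg.norm(d)
def onz(c,u,v,z):
    o,d=ray(c,u,v); return o+d*(z-o[2])/d[2]
def proj(c,p):
    q=Rm(c).T@(np.array(p,float)-c["origin"]); q=np.array([q[0],-q[1],-q[2]])
    w=np.array(c["camera_matrix"])@q; return w[:2]/w[2]
def tri(c1,p1,c2,p2):
    o1,d1=ray(c1,*p1);o2,d2=ray(c2,*p2)
    A=np.stack([d1,-d2],1); t=np.linalg.lstsq(A,o2-o1,rcond=None)[0]
    a,b=o1+d1*t[0],o2+d2*t[1]; return (a+b)/2,np.linalg.norm(a-b)
E
python3 - <<'E'
from h import *
print(read_state())
ims=[]
for n in("scene","side","wrist"):
    c=calibration(n); print(n,c)
    im=get_image(n)[:,:,::-1]; cv2.imwrite(f"pics/{n}0.png",im); ims.append(im)
cv2.imwrite("pics/a0.png",np.hstack([cv2.resize(i,(400,300)) for i in ims[:2]]))
E
```

```text
{'clock': 0.0, 'qpos': array([ 1.22420785,  0.62935013,  0.03846849,  1.51840039, -0.02701559,
        0.99629106, -0.01998128]), 'qd': array([ 1.24635597e-03,  1.79538115e-03,  7.55713729e-04,  8.68106415e-04,
       -2.67619978e-04, -1.96016250e-05,  6.66230031e-04]), 'tau': array([-2.80735367e-04, -5.63402689e+01,  1.22622382e+00, -1.93440217e+01,
        1.09253463e-02,  1.03165975e-02,  8.45908623e-07]), 'eef_pos': array([ 179.96244567, -623.92351629,  230.37662425]), 'tool_rot': array([-3.13966269e+00,  2.88715749e-05,  2.80776541e-01]), 'force': array([-0.58664766, -0.04948341, -0.20701685]), 'torque': array([0.00316856, 0.02541329, 0.00768507]), 'width': 85.1813109639583}
scene {'camera_matrix': array([[398.28535866,   0.        , 254.84719723],
       [  0.        , 398.28535866, 191.37849454],
       [  0.        ,   0.        ,   1.        ]]), 'origin': array([-435.48538257, -362.48342881,  970.02963155]), 'attitude': array([ 0.87372703,  0.00957705, -1.11693694])}
side {'camera_matrix': array([[485.6803655 ,   0.        , 250.10513732],
       [  0.        , 485.6803655 , 190.37800437],
       [  0.        ,   0.        ,   1.        ]]), 'origin': array([   45.47095   , -1024.86447305,  1107.93634284]), 'attitude': array([ 0.87191786,  0.01017611, -0.39696411])}
wrist {'camera_matrix': array([[296.31990677,   0.        , 256.48380921],
       [  0.        , 296.31990677, 191.31076449],
       [  0.        ,   0.        ,   1.        ]]), 'origin': array([ 253.67153008, -603.72990801,  372.47257047]), 'attitude': array([-0.30322527,  0.0025283 , -1.28897874])}
```

View pics/scene0.png

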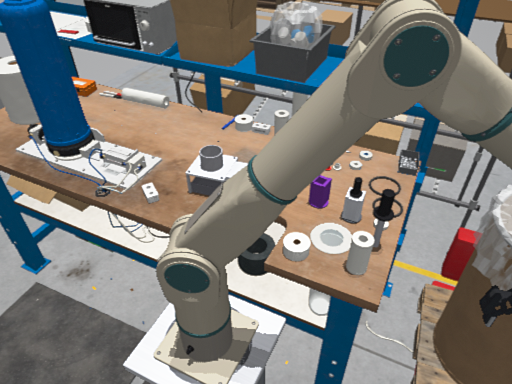

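View pics/side0.png

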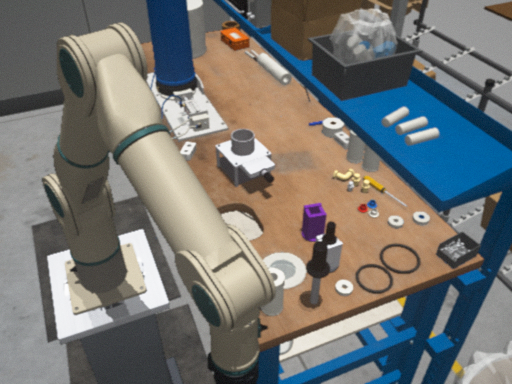

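Both views show the hopper (scene 210,165; side 243,155), with the knob at side (268,178). The stirring rod is in its aluminium stand (scene 354,200; side 330,245). The bigger look-alike is just beside it (scene 384,205; side 317,270). I'll zoom in on these.

```bash
python3 - <<'E'
from h import *
def crop(n,x,y,w=100,h=75):
    im=cv2.imread(f"pics/{n}0.png")[y:y+h,x:x+w]
    o=cv2.resize(im,(400,300),interpolation=cv2.INTER_CUBIC)
    for k in range(0,w,20): cv2.putText(o,str(x+k),(k*4,10),0,.35,(0,0,255),1); cv2.line(o,(k*4,0),(k*4,300),(0,0,255),1) if 0 else None; cv2.line(o,(k*4,12),(k*4,18),(0,0,255),1)
    for k in range(0,h,20): cv2.putText(o,str(y+k),(0,k*4+4),0,.35,(255,0,0),1); cv2.line(o,(24,k*4),(30,k*4),(255,0,0),1)
    return o
g=np.vstack([np.hstack([crop("scene",165,130),crop("scene",310,165)]),np.hstack([crop("side",200,120),crop("side",275,215)])])
cv2.imwrite("pics/z0.png",g)
E
```

```text
(no output)
```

View pics/z0.png

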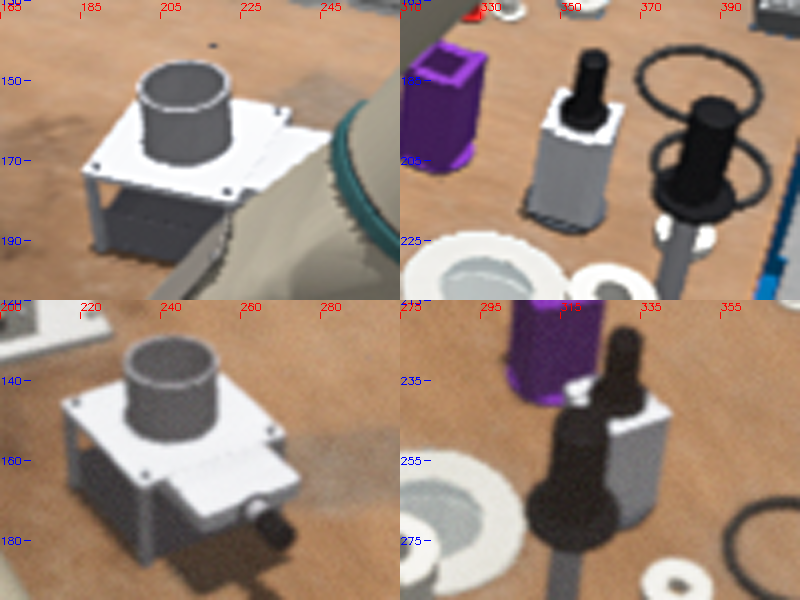

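View pics/wrist0.png

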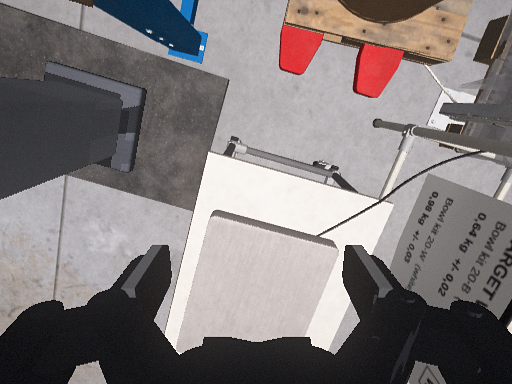

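```bash
python3 - <<'E'
from h import *
a,b=calibration("scene"),calibration("side")
S=lambda x,y,X,Y:(X+x/4,Y+y/4)
print("grip top",tri(a,S(193,56,310,165),b,S(224,33,275,215)))
print("collar/rim", tri(a,S(184,112,310,165),b,S(218,100,275,215)))
print("rim",tri(a,S(184,86,165,130),b,S(171,61,200,120)))
for z in (157,): print(onz(a,*S(184,86,165,130),z),onz(b,*S(171,61,200,120),z))
print("big top",tri(a,S(315,106,310,165),b,S(180,115,275,215)))
print("knob end z83",onz(b,*S(288,238,200,120),83), "knob c",onz(b,*S(275,225,200,120),83))
print("stand corners scene",[onz(a,*S(x,y,310,165),105)[:2].round(1) for x,y in((157,92),(143,133),(208,145),(223,105))])
# screws: scene L, B, R ; side L(far-left), B(near), R
sc=[(97,165),(227,191),(279,113)]; sd=[(76,103),(146,174),(270,130)]
for p in sc: print("sc",onz(a,*S(*p,165,130),86).round(1))
for p in sd: print("sd",onz(b,*S(*p,200,120),86).round(1))
for p,q in zip(sc,sd): print("tri",tri(a,S(*p,165,130),b,S(*q,200,120)))
print("purple", onz(a,*S(45,60,310,165),105), "label/plate",onz(a,331,237,44),onz(a,296,247,44),onz(a,361,238,127))
E
```

```text
grip top (array([ 618.99682799, -211.8293138 ,  170.27372731]), np.float64(0.0061211328327810234))
collar/rim (array([ 620.07947431, -214.29059503,  108.57189195]), np.float64(3.91758283724925))
rim (array([567.28560818, 311.68766011, 157.00784974]), np.float64(0.9461487702959749))
[567.94789183 312.22370564 157.        ] [566.90313994 310.94635015 157.        ]
big top (array([ 520.25958241, -317.12882142,  230.35274579]), np.float64(0.48783584755911374))
knob end z83 [597.08006375 127.18902897  83.        ] knob c [594.33425141 147.59327985  83.        ]
stand corners scene [array([ 643.2, -184.8]), array([ 586.3, -189. ]), array([ 594.4, -241.1]), array([ 650.1, -239.6])]
sc [510.1 377.5  86. ]
sc [527.5 249.6  86. ]
sc [654.9 264.8  86. ]
sd [499.7 381.4  86. ]
sd [518.9 254.6  86. ]
sd [645.6 271.4  86. ]
tri (array([494.82861633, 365.37270792,  98.9458275 ]), np.float64(2.3144108995597454))
tri (array([513.98366781, 240.9171671 ,  97.67384261]), np.float64(1.2558756313957342))
tri (array([638.04204191, 254.99879081,  99.31395343]), np.float64(0.6539699808558623))
purple [644.45452475 -84.58861972 105.        ] label/plate [ 455.33160112 -187.3439654    44.        ] [ 367.91192706 -102.65118299   44.        ] [ 408.80786532 -282.1327491   127.        ]
```

The grip top triangulates to (619, -212, 170) and the pot rim to (567, 312, 157). The hopper's -x points at about -82°, and the big rod stands at (520, -317) with its top at 230. I'll move high over the stirring rod for a wrist-camera view.

Emit:
apply_moves:
  increments:
    - {"tx":0,"ty":0,"tz":0.05,"rz":0}
    - {"tx":0.02,"ty":0.02,"tz":0.1,"rz":1}
    - {"tx":0.06,"ty":0.05,"tz":0.12,"rz":2}
    - {"tx":0.1,"ty":0.09,"tz":0.12,"rz":3}
    - {"tx":0.439,"ty":0.412,"tz":0.12,"rz":6.2}
    - {"tx":0.439,"ty":0.412,"tz":0.12,"rz":6.2}
    - {"tx":0.439,"ty":0.412,"tz":0.12,"rz":6.2}
    - {"tx":0.439,"ty":0.412,"tz":0.12,"rz":6.2}
    - {"tx":0.439,"ty":0.412,"tz":0.12,"rz":6.2}
    - {"tx":0.439,"ty":0.412,"tz":0.12,"rz":6.2}
    - {"tx":0.439,"ty":0.412,"tz":0.12,"rz":6.2}
    - {"tx":0.439,"ty":0.412,"tz":0.12,"rz":6.2}

```text
$.increments[0]: bad value
```

Emit:
apply_moves:
  increments:
    - {"tx":0.0,"ty":0.0,"tz":0.05,"rx":0,"ry":0,"rz":0,"claw":0.085}
    - {"tx":0.02,"ty":0.02,"tz":0.1,"rx":0,"ry":0,"rz":1,"claw":0.085}
    - {"tx":0.06,"ty":0.05,"tz":0.12,"rx":0,"ry":0,"rz":2,"claw":0.085}
    - {"tx":0.1,"ty":0.09,"tz":0.12,"rx":0,"ry":0,"rz":3,"claw":0.085}
    - {"tx":0.439,"ty":0.412,"tz":0.12,"rx":0,"ry":0,"rz":6.2,"claw":0.085}
    - {"tx":0.439,"ty":0.412,"tz":0.12,"rx":0,"ry":0,"rz":6.2,"claw":0.085}
    - {"tx":0.439,"ty":0.412,"tz":0.12,"rx":0,"ry":0,"rz":6.2,"claw":0.085}
    - {"tx":0.439,"ty":0.412,"tz":0.12,"rx":0,"ry":0,"rz":6.2,"claw":0.085}
    - {"tx":0.439,"ty":0.412,"tz":0.12,"rx":0,"ry":0,"rz":6.2,"claw":0.085}
    - {"tx":0.439,"ty":0.412,"tz":0.12,"rx":0,"ry":0,"rz":6.2,"claw":0.085}
    - {"tx":0.439,"ty":0.412,"tz":0.12,"rx":0,"ry":0,"rz":6.2,"claw":0.085}
    - {"tx":0.439,"ty":0.412,"tz":0.12,"rx":0,"ry":0,"rz":6.2,"claw":0.085}

```text
clock: 1.35
eef_pos: [560.0, -268.2, 351.0]
tool_rot: [-3.141, 0.0, 0.822]
force: [0.4, -0.7, -0.2]
width: 84.5
```

Emit:
apply_moves:
  increments:
    - {"tx":0.059,"ty":0.056,"tz":0.0,"rx":0,"ry":0,"rz":0,"claw":0.085}
    - {"tx":0.059,"ty":0.056,"tz":0.0,"rx":0,"ry":0,"rz":0,"claw":0.085}
    - {"tx":0.059,"ty":0.056,"tz":0.0,"rx":0,"ry":0,"rz":0,"claw":0.085}
    - {"tx":0.059,"ty":0.056,"tz":0.0,"rx":0,"ry":0,"rz":0,"claw":0.085}

```text
clock: 1.75
eef_pos: [618.0, -213.2, 350.4]
tool_rot: [-3.141, 0.001, 0.823]
force: [-0.2, -0.4, 0.5]
width: 85.2
```

```bash
python3 - <<'E'
from h import *
c=calibration("wrist");s=read_state();im=get_image("wrist")[:,:,::-1];cv2.imwrite("pics/w1.png",im)
print(s["eef_pos"],s["tool_rot"],c["origin"],c["attitude"])
import json;json.dump({k:np.array(v).tolist() for k,v in c.items()},open("w1.json","w"))
print("grip top proj",proj(c,[619,-212,167]),"stand top",proj(c,[619,-212,105]))
E
```

```text
[ 617.96862681 -213.20118927  350.39665985] [-3.14058723e+00  1.10711200e-03  8.23397359e-01] [ 670.32555001 -157.86334752  492.2864394 ] [-0.30391149  0.00174464 -0.74639957]
grip top proj [256.16873619 168.00406277] stand top [256.29809696 157.49256173]
```

View pics/w1.png

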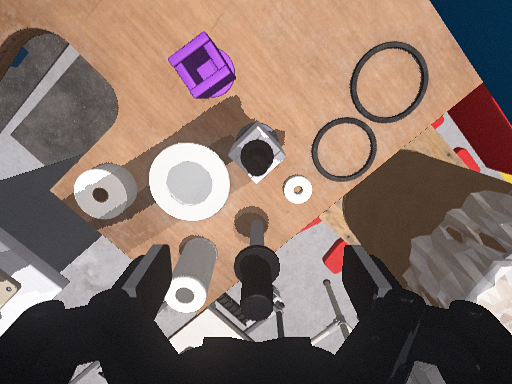

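The wrist view shows the grip and collar at about (257,158), the stand as a square around it, and the big rod well clear at (257,280). I'll segment the stand's rim and the grip.

```bash
python3 - <<'E'
from h import *
import json
c=json.load(open("w1.json"));im=cv2.imread("pics/w1.png");g=cv2.cvtColor(im,cv2.COLOR_BGR2GRAY)
x0,y0=222,115;r=g[y0:195,x0:290]
m=(r<38).astype(np.uint8)
cs,_=cv2.findContours(m,0,2);k=max(cs,key=cv2.contourArea);print("dark",cv2.minEnclosingCircle(k),cv2.boundingRect(k),cv2.contourArea(k))
mm=(r>150).astype(np.uint8)
hsv=cv2.cvtColor(im,cv2.COLOR_BGR2HSV)[y0:195,x0:290]
w=((hsv[...,1]<40)&(hsv[...,2]>130)).astype(np.uint8)|m
cs,_=cv2.findContours(w,0,2);k=max(cs,key=cv2.contourArea);print("stand",cv2.minAreaRect(k),cv2.boundingRect(k),cv2.contourArea(k))
z=np.hstack([cv2.resize(im[y0:195,x0:290],None,fx=5.8,fy=5.8,interpolation=cv2.INTER_CUBIC),cv2.resize(cv2.cvtColor(m*120+w*100,cv2.COLOR_GRAY2BGR),None,fx=5.8,fy=5.8)])
cv2.imwrite("pics/w1z.png",z)
E
```

```text
dark ((38.0, 36.0), 5.831051826477051) (33, 33, 11, 9) 17.5
stand ((34.82536315917969, 39.913719177246094), (41.948387145996094, 42.176368713378906), 46.84760665893555) (6, 11, 58, 58) 1661.5
```

View pics/w1z.png

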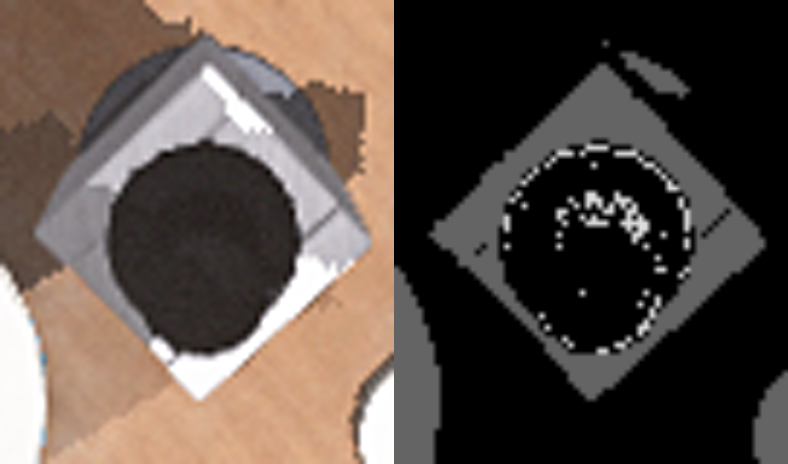

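```bash
python3 - <<'E'
from h import *
import json
c=json.load(open("w1.json"))
S=lambda x,y:(222+x/5.8,115+y/5.8)
print("rim z105",onz(c,256.9,155.2,105))
cx,cy=204,239
print("collar",onz(c,*S(204,240),111), "r",np.linalg.norm(onz(c,*S(108,240),111)-onz(c,*S(300,240),111))/2)
p=[619,-212]
for p in ([619,-212],[621,-208],[620,-209]):
  print(p,"rim",proj(c,[*p,105]),"collar",proj(c,[*p,111]))
  t=[proj(c,[p[0]+13*np.cos(a),p[1]+13*np.sin(a),167]) for a in np.linspace(0,6.28,60)]
  print("grip low edge",(np.array(max(t,key=lambda q:q[1]))-[222,115])*5.8)
  corn=[((proj(c,[p[0]+dx,p[1]+dy,105])-[222,115])*5.8).round() for dx,dy in((28,28),(28,-28),(-28,-28),(-28,28))];print(corn)
E
```

```text
rim z105 [ 621.66158787 -210.29265529  105.        ]
collar [ 621.62496356 -210.85784023  111.        ] r 21.52471493720056
[619, -212] rim [256.29809696 157.49256173] collar [256.28731053 158.36903781]
grip low edge [196.36237912 372.29696758]
[array([206.,  70.]), array([372., 253.]), array([192., 413.]), array([ 25., 240.])]
[621, -208] rim [255.35087983 154.27213862] collar [255.32596676 155.10363027]
grip low edge [189.95314314 351.02127226]
[array([200.,  50.]), array([367., 235.]), array([187., 395.]), array([ 19., 221.])]
[620, -209] rim [255.31031898 155.33405074] collar [255.28483055 156.18040904]
grip low edge [189.68354906 358.03901899]
[array([200.,  56.]), array([367., 241.]), array([187., 401.]), array([ 19., 227.])]
```

Emit:
apply_moves:
  increments:
    - {"tx":0.003,"ty":0.002,"tz":-0.05,"rx":0,"ry":0,"rz":0,"claw":0.085}
    - {"tx":0.003,"ty":0.002,"tz":-0.1,"rx":0,"ry":0,"rz":0,"claw":0.085}
    - {"tx":0.003,"ty":0.002,"tz":-0.14,"rx":0,"ry":0,"rz":0,"claw":0.085}
    - {"tx":0.003,"ty":0.002,"tz":-0.18,"rx":0,"ry":0,"rz":0,"claw":0.085}
    - {"tx":0.003,"ty":0.002,"tz":-0.21,"rx":0,"ry":0,"rz":0,"claw":0.085}
    - {"tx":0.003,"ty":0.002,"tz":-0.228,"rx":0,"ry":0,"rz":0,"claw":0.085}
    - {"tx":0.003,"ty":0.002,"tz":-0.228,"rx":0,"ry":0,"rz":0,"claw":0.085}

```text
clock: 2.5
eef_pos: [617.6, -213.4, 120.3]
tool_rot: [-3.137, 0.004, 0.819]
force: [-0.2, -0.4, 0.4]
width: 84.7
```

Emit:
apply_moves:
  increments:
    - {"tx":0.0,"ty":0.0,"tz":0.0,"rx":0,"ry":0,"rz":0,"claw":0.03}
    - {"tx":0.0,"ty":0.0,"tz":0.0,"rx":0,"ry":0,"rz":0,"claw":0.03}
    - {"tx":0.0,"ty":0.0,"tz":0.0,"rx":0,"ry":0,"rz":0,"claw":0.02}
    - {"tx":0.0,"ty":0.0,"tz":0.0,"rx":0,"ry":0,"rz":0,"claw":0.01}
    - {"tx":0.0,"ty":0.0,"tz":0.0,"rx":0,"ry":0,"rz":0,"claw":0.01}
    - {"tx":0.0,"ty":0.0,"tz":0.0,"rx":0,"ry":0,"rz":0,"claw":0.01}
    - {"tx":0.0,"ty":0.0,"tz":0.0,"rx":0,"ry":0,"rz":0,"claw":0.01}

```text
clock: 3.2
eef_pos: [621.5, -211.9, 124.4]
tool_rot: [3.14, -0.0, 0.822]
force: [-1.3, -0.3, 6.2]
width: 24.9
```

Emit:
apply_moves:
  increments:
    - {"tx":0.0,"ty":0.0,"tz":0.01,"rx":0,"ry":0,"rz":0,"claw":0.01}
    - {"tx":0.0,"ty":0.0,"tz":0.03,"rx":0,"ry":0,"rz":0,"claw":0.01}
    - {"tx":0.0,"ty":0.0,"tz":0.06,"rx":0,"ry":0,"rz":0,"claw":0.01}
    - {"tx":0.0,"ty":0.0,"tz":0.1,"rx":0,"ry":0,"rz":0,"claw":0.01}
    - {"tx":0.0,"ty":0.0,"tz":0.145,"rx":0,"ry":0,"rz":0,"claw":0.01}
    - {"tx":0.0,"ty":0.0,"tz":0.19,"rx":0,"ry":0,"rz":0,"claw":0.01}
    - {"tx":0.0,"ty":0.02,"tz":0.2,"rx":0,"ry":0,"rz":0,"claw":0.01}
    - {"tx":-0.005,"ty":0.06,"tz":0.2,"rx":0,"ry":0,"rz":0,"claw":0.01}
    - {"tx":-0.01,"ty":0.1,"tz":0.2,"rx":0,"ry":0,"rz":0,"claw":0.01}
    - {"tx":-0.015,"ty":0.15,"tz":0.2,"rx":0,"ry":0,"rz":0,"claw":0.01}
    - {"tx":-0.02,"ty":0.2,"tz":0.2,"rx":0,"ry":0,"rz":0,"claw":0.01}
    - {"tx":-0.025,"ty":0.25,"tz":0.2,"rx":0,"ry":0,"rz":0,"claw":0.01}

```text
clock: 4.4
eef_pos: [594.9, 40.0, 322.8]
tool_rot: [-3.141, 0.0, 0.822]
force: [0.6, 0.8, -0.8]
width: 24.9
```

Emit:
apply_moves:
  increments:
    - {"tx":-0.005,"ty":0.045,"tz":0.0,"rx":0,"ry":0,"rz":0,"claw":0.01}
    - {"tx":-0.01,"ty":0.09,"tz":0.0,"rx":0,"ry":0,"rz":0,"claw":0.01}
    - {"tx":-0.012,"ty":0.13,"tz":0.0,"rx":0,"ry":0,"rz":0,"claw":0.01}
    - {"tx":-0.015,"ty":0.16,"tz":0.0,"rx":0,"ry":0,"rz":0,"claw":0.01}
    - {"tx":-0.015,"ty":0.18,"tz":0.0,"rx":0,"ry":0,"rz":0,"claw":0.01}
    - {"tx":-0.015,"ty":0.18,"tz":0.0,"rx":0,"ry":0,"rz":0,"claw":0.01}
    - {"tx":-0.015,"ty":0.18,"tz":0.0,"rx":0,"ry":0,"rz":0,"claw":0.01}

```text
clock: 5.1
eef_pos: [580.4, 217.5, 322.6]
tool_rot: [3.142, 0.002, 0.823]
force: [0.6, -0.6, -0.1]
width: 24.5
```

```bash
python3 - <<'E'
from h import *
import json
c=calibration("wrist");s=read_state();im=get_image("wrist")[:,:,::-1];cv2.imwrite("pics/w2.png",im)
print(s["eef_pos"],s["tool_rot"],s["force"],s["width"],c["origin"])
json.dump({k:np.array(v).tolist() for k,v in c.items()},open("w2.json","w"))
print(proj(c,[567,312,157]),proj(c,[567,312,86]),proj(c,[590,140,83]))
cv2.imwrite("pics/s2.png",get_image("scene")[:,:,::-1])
E
```

```text
[580.44544    217.4525805  322.58375903] [3.14158418e+00 1.63029500e-03 8.22932667e-01] [ 0.58646533 -0.63550842 -0.12110884] 24.475661446968914 [632.77429997 272.92853045 464.45730369]
[182.35652009 114.89278636] [196.11984201 111.80570127] [300.127342   196.07911967]
```

View pics/w2.png

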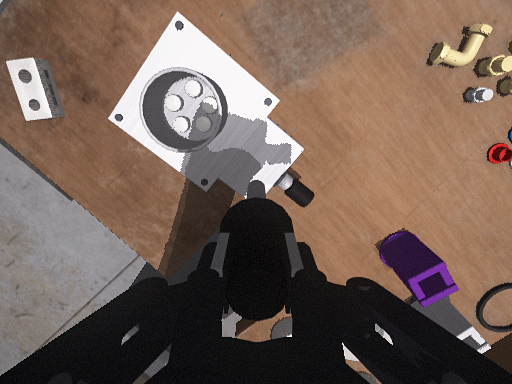

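The wrist view shows the pot rim at about (184,110), five beads in a ring at (193,89), (174,103), (180,124), (204,124) and (208,105), plate screws at (179,26), (119,118), (205,182) and (268,101), and the knob at (298,191).

```bash
python3 - <<'E'
from h import *
import json
c=json.load(open("w2.json"));im=cv2.imread("pics/w2.png");g=cv2.cvtColor(im,cv2.COLOR_BGR2GRAY)
sc=[]
for u,v in [(179,26),(119,118),(205,182),(268,101)]:
    p=g[v-6:v+7,u-6:u+7].astype(float); w=np.clip(np.median(p)-25-p,0,None); yy,xx=np.mgrid[-6:7,-6:7]
    uu,vv=u+(w*xx).sum()/w.sum(),v+(w*yy).sum()/w.sum(); sc.append(onz(c,uu,vv,98)[:2]); print((round(uu,1),round(vv,1)),sc[-1].round(1))
sc=np.array(sc);o=sc.mean(0);print("hopper O",o,"sides",[np.linalg.norm(sc[i]-sc[i-1]).round(1) for i in range(4)])
d1=sc[2]-sc[1];d2=sc[3]-sc[0];e1=sc[0]-sc[1];e2=sc[3]-sc[2]
for d in(d1,d2,e1,e2):print(np.degrees(np.arctan2(d[1],d[0])))
k=(g[170:215,275:325]<45).astype(np.uint8);cs,_=cv2.findContours(k,0,2);k=max(cs,key=cv2.contourArea);r=cv2.minAreaRect(k);print("knob",r);u,v=r[0][0]+275,r[0][1]+170
print("knob c z83",onz(c,u,v,83),"z88",onz(c,u,v,88))
for u,v in [(193,89),(174,103),(180,124),(204,124),(208,105)]: 
    q=onz(c,u,v,102)[:2]; print("bead",q.round(1),(q-o).round(1))
print("rim",onz(c,184,110,157))
z=cv2.resize(im[55:215,120:333],None,fx=3.7,fy=3.7,interpolation=cv2.INTER_CUBIC);cv2.imwrite("pics/w2z.png",z)
E
```

```text
(np.float64(178.8), np.float64(25.0)) [622.1 387.7]
(np.float64(118.2), np.float64(117.4)) [495.6 369.9]
(np.float64(204.3), np.float64(182.5)) [513.2 242.8]
(np.float64(267.6), np.float64(101.3)) [639.9 261.5]
hopper O [567.69626082 315.50159934] sides [np.float64(127.4), np.float64(127.7), np.float64(128.3), np.float64(128.0)]
-82.08763608924488
-81.95971040970875
8.027717801991074
8.413504905111738
knob ((24.500001907348633, 23.0), (26.39336585998535, 18.74085235595703), 38.65980529785156)
knob c z83 [592.21411505 143.92481439  83.        ] z88 [592.74576282 145.61574696  88.        ]
bead [585.6 330.5] [17.9 15. ]
bead [558.  334.9] [-9.7 19.4]
bead [545.4 313.7] [-22.3  -1.8]
bead [566.5 294.2] [ -1.2 -21.3]
bead [585.6 306.2] [17.9 -9.3]
rim [571.69695415 314.12629225 157.        ]
```

View pics/w2z.png

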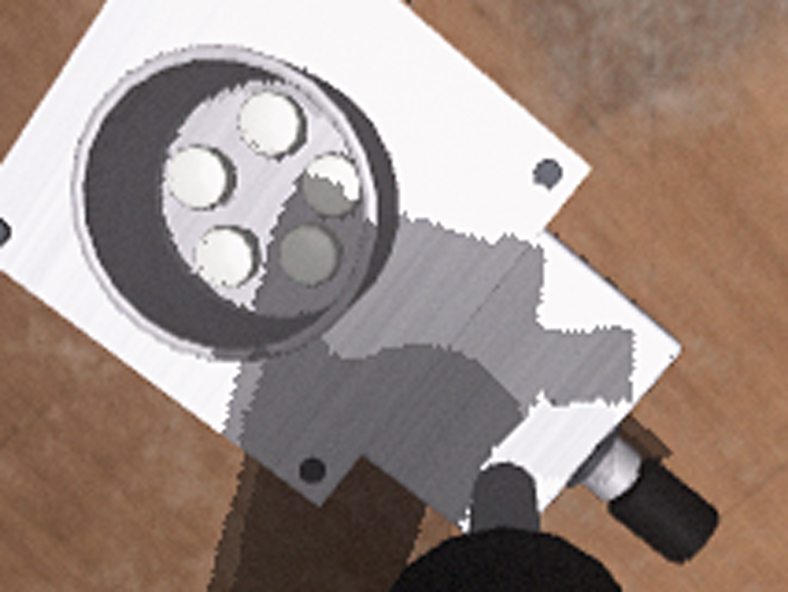

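Screws, knob and bead ring agree on the hopper: origin about (568, 315), -x direction about -82°. The bead ring's centre is empty. I'll go over the pot and check the rod against the rim before lowering.

Emit:
apply_moves:
  increments:
    - {"tx":-0.006,"ty":0.045,"tz":0.0,"rx":0,"ry":0,"rz":0,"claw":0.01}
    - {"tx":-0.012,"ty":0.08,"tz":0.0,"rx":0,"ry":0,"rz":0,"claw":0.01}
    - {"tx":-0.0124,"ty":0.097,"tz":-0.015,"rx":0,"ry":0,"rz":0,"claw":0.01}
    - {"tx":-0.0124,"ty":0.097,"tz":-0.022,"rx":0,"ry":0,"rz":0,"claw":0.01}
    - {"tx":-0.0124,"ty":0.097,"tz":-0.022,"rx":0,"ry":0,"rz":0,"claw":0.01}
    - {"tx":-0.0124,"ty":0.097,"tz":-0.022,"rx":0,"ry":0,"rz":0,"claw":0.01}

```text
clock: 5.8
eef_pos: [569.7, 311.7, 300.9]
tool_rot: [3.14, 0.002, 0.819]
force: [0.1, 0.4, -0.6]
width: 24.6
```

```bash
python3 - <<'E'
from h import *
import json
c=json.load(open("w2.json"));print("tip proj in w2",proj(c,[580.4,217.5,208]))
c=calibration("wrist");s=read_state();im=get_image("wrist")[:,:,::-1];cv2.imwrite("pics/w3.png",im)
print(s["eef_pos"],s["tool_rot"],s["force"],s["width"])
json.dump({k:np.array(v).tolist() for k,v in c.items()},open("w3.json","w"))
t=s["eef_pos"].copy();t[2]-=114.4
print("tip",proj(c,t),"rim",proj(c,[568,314.5,157]))
a=get_image("scene")[:,:,::-1];b=get_image("side")[:,:,::-1]
cv2.imwrite("pics/sc3.png",a);cv2.imwrite("pics/sd3.png",b)
z=np.vstack([cv2.resize(im[40:220,120:390],(800,533)),])
Z=np.zeros((600,800,3),np.uint8);Z[:300,:400]=cv2.resize(im[100:250,150:350],(400,300));
A=calibration("scene");B=calibration("side")
Z[:300,400:]=cv2.resize(a[80:200,140:300],(400,300));Z[300:,:400]=cv2.resize(b[60:180,170:330],(400,300))
cv2.imwrite("pics/z3.png",Z)
E
```

```text
tip proj in w2 [255.82141907 186.74972022]
[569.70816266 311.70741324 300.8629823 ] [3.14002033e+00 1.54686631e-03 8.18503390e-01] [ 0.05772316  0.42557175 -0.63241799] 24.550237310679183
tip [255.64362683 186.81337625] rim [252.53004967 177.53579164]
```

View pics/z3.png

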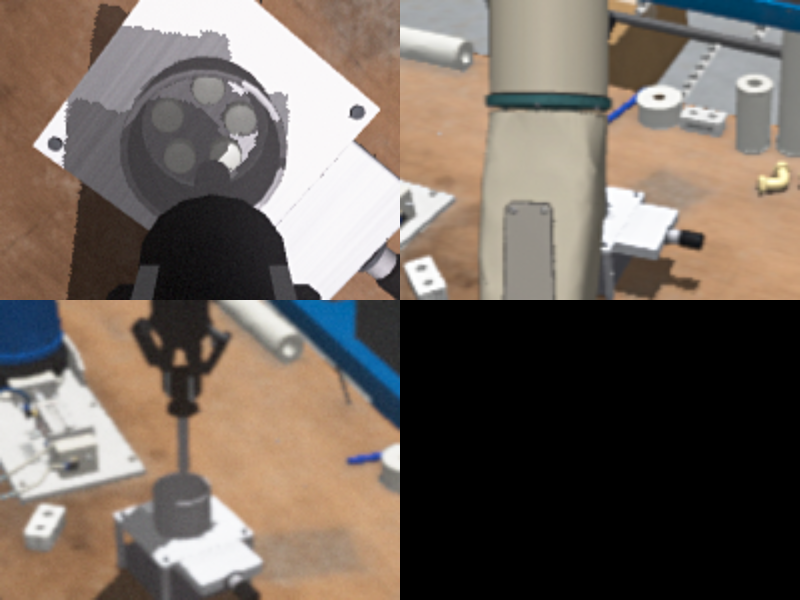

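Side view shows the rod hanging vertical just above the pot. The wrist view has the tip at about (256,187), the rim centre near (252,177), and the bead ring centroid at (252,164).

```bash
python3 - <<'E'
from h import *
import json
c=json.load(open("w3.json"));print("bead ring centre",onz(c,252,164,102))
print("rim u-centre", onz(c,252.2,177.5,157))
for i in range(4):
    s=read_state();print(s["eef_pos"].round(1),s["tool_rot"].round(3)); get_image("wrist")
E
```

```text
bead ring centre [568.35162681 316.73021661 102.        ]
rim u-centre [567.78506957 314.75127061 157.        ]
[569.6 313.  301.7] [ 3.141e+00 -1.000e-03  8.190e-01]
[569.4 313.4 301.7] [ 3.141e+00 -1.000e-03  8.200e-01]
[569.2 313.7 301.7] [ 3.141e+00 -1.000e-03  8.200e-01]
[569.1 314.  301.6] [ 3.141e+00 -1.000e-03  8.210e-01]
```

Emit:
apply_moves:
  increments:
    - {"tx":0.0,"ty":0.001,"tz":-0.02,"rx":0,"ry":0,"rz":0,"claw":0.01}
    - {"tx":0.0,"ty":0.001,"tz":-0.04,"rx":0,"ry":0,"rz":0,"claw":0.01}
    - {"tx":0.0,"ty":0.001,"tz":-0.06,"rx":0,"ry":0,"rz":0,"claw":0.01}
    - {"tx":0.0,"ty":0.001,"tz":-0.07,"rx":0,"ry":0,"rz":0,"claw":0.01}
    - {"tx":0.0,"ty":0.001,"tz":-0.078,"rx":0,"ry":0,"rz":0,"claw":0.01}
    - {"tx":0.0,"ty":0.001,"tz":-0.085,"rx":0,"ry":0,"rz":0,"claw":0.01}
    - {"tx":0.0,"ty":0.001,"tz":-0.092,"rx":0,"ry":0,"rz":0,"claw":0.01}
    - {"tx":0.0,"ty":0.001,"tz":-0.092,"rx":0,"ry":0,"rz":0,"claw":0.01}
    - {"tx":0.0,"ty":0.001,"tz":-0.092,"rx":0,"ry":0,"rz":0,"claw":0.01}
    - {"tx":0.0,"ty":0.001,"tz":-0.092,"rx":0,"ry":0,"rz":0,"claw":0.01}

```text
clock: 7.15
eef_pos: [569.0, 315.8, 209.7]
tool_rot: [3.141, -0.001, 0.822]
force: [-0.2, -0.3, -0.2]
width: 24.8
```

Emit:
apply_moves:
  increments:
    - {"tx":-0.0063,"ty":-0.0065,"tz":0.0,"rx":0,"ry":0,"rz":0,"claw":0.01}
    - {"tx":-0.0075,"ty":-0.013,"tz":0.0,"rx":0,"ry":0,"rz":0,"claw":0.01}
    - {"tx":-0.0028,"ty":-0.0198,"tz":0.0,"rx":0,"ry":0,"rz":0,"claw":0.01}
    - {"tx":0.0068,"ty":-0.0188,"tz":0.0,"rx":0,"ry":0,"rz":0,"claw":0.01}
    - {"tx":0.0149,"ty":-0.0134,"tz":0.0,"rx":0,"ry":0,"rz":0,"claw":0.01}
    - {"tx":0.0194,"ty":-0.0048,"tz":0.0,"rx":0,"ry":0,"rz":0,"claw":0.01}
    - {"tx":0.0194,"ty":0.0048,"tz":0.0,"rx":0,"ry":0,"rz":0,"claw":0.01}
    - {"tx":0.0149,"ty":0.0134,"tz":0.0,"rx":0,"ry":0,"rz":0,"claw":0.01}
    - {"tx":0.0068,"ty":0.0188,"tz":0.0,"rx":0,"ry":0,"rz":0,"claw":0.01}
    - {"tx":-0.0028,"ty":0.0198,"tz":0.0,"rx":0,"ry":0,"rz":0,"claw":0.01}
    - {"tx":-0.0118,"ty":0.0162,"tz":0.0,"rx":0,"ry":0,"rz":0,"claw":0.01}
    - {"tx":-0.018,"ty":0.0088,"tz":0.0,"rx":0,"ry":0,"rz":0,"claw":0.01}

```text
clock: 8.35
eef_pos: [554.6, 322.3, 210.4]
tool_rot: [3.134, -0.006, 0.82]
force: [5.1, -1.4, -0.8]
width: 24.6
```

Emit:
apply_moves:
  increments:
    - {"tx":-0.002,"ty":-0.0095,"tz":0.0,"rx":0,"ry":0,"rz":0,"claw":0.01}
    - {"tx":0.0007,"ty":-0.0188,"tz":0.0,"rx":0,"ry":0,"rz":0,"claw":0.01}
    - {"tx":0.0074,"ty":-0.0258,"tz":0.0,"rx":0,"ry":0,"rz":0,"claw":0.01}
    - {"tx":0.0166,"ty":-0.0288,"tz":0.0,"rx":0,"ry":0,"rz":0,"claw":0.01}
    - {"tx":0.0261,"ty":-0.0271,"tz":0.0,"rx":0,"ry":0,"rz":0,"claw":0.01}
    - {"tx":0.0338,"ty":-0.0211,"tz":0.0,"rx":0,"ry":0,"rz":0,"claw":0.01}
    - {"tx":0.0377,"ty":-0.0123,"tz":0.0,"rx":0,"ry":0,"rz":0,"claw":0.01}
    - {"tx":0.037,"ty":-0.0026,"tz":0.0,"rx":0,"ry":0,"rz":0,"claw":0.01}
    - {"tx":0.0319,"ty":0.0056,"tz":0.0,"rx":0,"ry":0,"rz":0,"claw":0.01}
    - {"tx":0.0235,"ty":0.0104,"tz":0.0,"rx":0,"ry":0,"rz":0,"claw":0.01}
    - {"tx":0.0138,"ty":0.0108,"tz":0.0,"rx":0,"ry":0,"rz":0,"claw":0.01}
    - {"tx":0.0138,"ty":0.0108,"tz":0.0,"rx":0,"ry":0,"rz":0,"claw":0.01}

```text
clock: 9.55
eef_pos: [566.1, 334.4, 210.1]
tool_rot: [3.138, -0.004, 0.822]
force: [2.5, -3.5, -1.6]
width: 24.6
```

```bash
python3 - <<'E'
from h import *
import json
c=calibration("wrist");s=read_state();im=get_image("wrist")[:,:,::-1];cv2.imwrite("pics/w4.png",im)
print(s["eef_pos"],s["tool_rot"],s["force"],s["width"])
json.dump({k:np.array(v).tolist() for k,v in c.items()},open("w4.json","w"))
p=proj(c,[568,315,102]);print(p)
b=get_image("side")[:,:,::-1]
x,y=int(p[0]),int(p[1])
Z=np.hstack([cv2.resize(im[60:260,130:390],(416,320)),cv2.resize(b[70:190,165:309],(384,320))])
cv2.imwrite("pics/z4.png",Z)
E
```

```text
[566.05142614 334.40975289 210.14569322] [ 3.13761388 -0.0035279   0.82205517] [ 2.51738358 -3.45279691 -1.58527876] 24.644058350948768
[271.78034385 203.21883196]
```

View pics/z4.png

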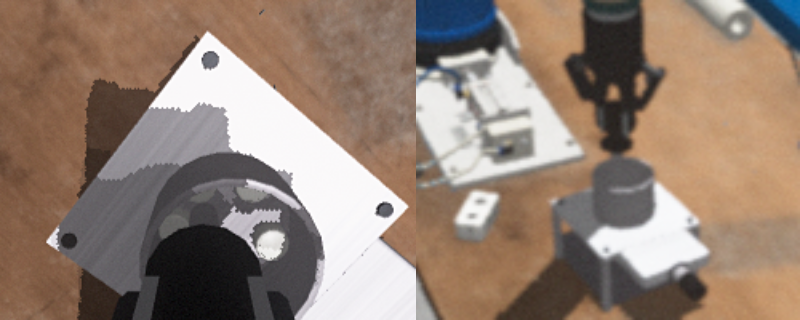

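Forces of 3 to 5 N show the rod pushing beads round, and the visible beads now lie in different places. I'll centre the rod, lift it out slowly and check the beads.

Emit:
apply_moves:
  increments:
    - {"tx":0.003,"ty":-0.01,"tz":0.0,"rx":0,"ry":0,"rz":0,"claw":0.01}
    - {"tx":0.0042,"ty":-0.0196,"tz":0.0,"rx":0,"ry":0,"rz":0,"claw":0.01}
    - {"tx":0.0042,"ty":-0.0196,"tz":0.0,"rx":0,"ry":0,"rz":0,"claw":0.01}
    - {"tx":0.0042,"ty":-0.0196,"tz":0.01,"rx":0,"ry":0,"rz":0,"claw":0.01}
    - {"tx":0.0042,"ty":-0.0196,"tz":0.03,"rx":0,"ry":0,"rz":0,"claw":0.01}
    - {"tx":0.0042,"ty":-0.0196,"tz":0.06,"rx":0,"ry":0,"rz":0,"claw":0.01}
    - {"tx":0.0042,"ty":-0.0196,"tz":0.09,"rx":0,"ry":0,"rz":0,"claw":0.01}
    - {"tx":0.0042,"ty":-0.0196,"tz":0.112,"rx":0,"ry":0,"rz":0,"claw":0.01}
    - {"tx":0.005,"ty":-0.04,"tz":0.115,"rx":0,"ry":0,"rz":0,"claw":0.01}
    - {"tx":0.01,"ty":-0.085,"tz":0.115,"rx":0,"ry":0,"rz":0,"claw":0.01}
    - {"tx":0.01,"ty":-0.1,"tz":0.115,"rx":0,"ry":0,"rz":0,"claw":0.01}

```text
clock: 10.75
eef_pos: [575.7, 230.5, 325.2]
tool_rot: [3.138, 0.001, 0.818]
force: [-0.3, -1.6, -0.8]
width: 25.0
```

```bash
python3 - <<'E'
from h import *
import json
def beads(name,c,draw=None):
    im=cv2.imread(name);g=cv2.GaussianBlur(cv2.cvtColor(im,cv2.COLOR_BGR2GRAY),(3,3),0)
    p=proj(c,[568,315,95]).astype(int);x0,y0=p-35
    r=cv2.resize(g[y0:y0+70,x0:x0+70],None,fx=6,fy=6,interpolation=cv2.INTER_CUBIC)
    r=cv2.createCLAHE(4,(4,4)).apply(r)
    h=cv2.HoughCircles(r,cv2.HOUGH_GRADIENT,1,80,param1=80,param2=14,minRadius=45,maxRadius=62)
    out=[]
    for x,y,R in (h[0] if h is not None else []): out.append((onz(c,x0+x/6,y0+y/6,102)[:2]).round(0))
    o=cv2.cvtColor(r,cv2.COLOR_GRAY2BGR)
    for x,y,R in (h[0] if h is not None else []): cv2.circle(o,(int(x),int(y)),int(R),(0,0,255),2)
    return out,o
c2=json.load(open("w2.json"));b2,o2=beads("pics/w2.png",c2);print("before",b2)
c=calibration("wrist");s=read_state();im=get_image("wrist")[:,:,::-1];cv2.imwrite("pics/w5.png",im)
print(s["eef_pos"],s["tool_rot"],s["force"],s["width"])
c={k:np.array(v).tolist() for k,v in c.items()};json.dump(c,open("w5.json","w"))
b5,o5=beads("pics/w5.png",c);print("after",b5)
cv2.imwrite("pics/z5.png",cv2.resize(np.hstack([o2,o5]),(800,400)))
E
```

```text
before [array([586., 330.]), array([547., 312.]), array([559., 334.]), array([565., 295.]), array([585., 306.]), array([601., 316.])]
[575.67261156 230.45242102 325.15656114] [3.13824624e+00 9.83666390e-04 8.17537560e-01] [-0.30740556 -1.64663675 -0.75273254] 25.029558598029578
after [array([574., 341.]), array([547., 332.]), array([543., 302.]), array([598., 307.]), array([596., 323.]), array([580., 286.]), array([572., 318.])]
```

View pics/z5.png

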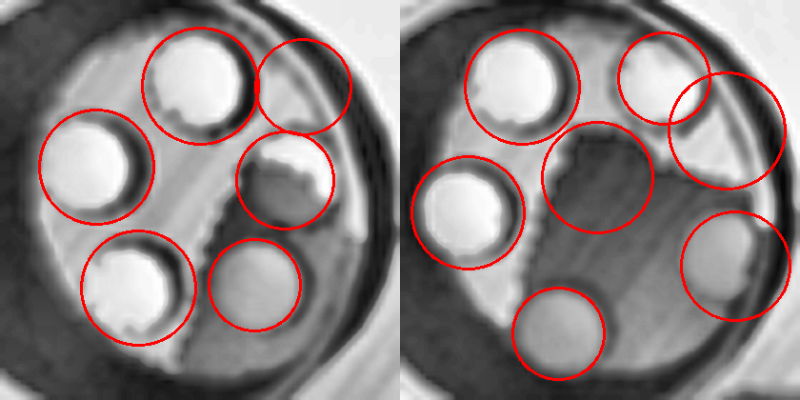

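All five beads are still in the pot, each more than 10 mm from any starting place. Now back to the stand.

Emit:
apply_moves:
  increments:
    - {"tx":0.003,"ty":-0.03,"tz":0.0,"rx":0,"ry":0,"rz":0,"claw":0.01}
    - {"tx":0.008,"ty":-0.075,"tz":0.0,"rx":0,"ry":0,"rz":0,"claw":0.01}
    - {"tx":0.013,"ty":-0.12,"tz":0.0,"rx":0,"ry":0,"rz":0,"claw":0.01}
    - {"tx":0.018,"ty":-0.168,"tz":0.0,"rx":0,"ry":0,"rz":0,"claw":0.01}
    - {"tx":0.023,"ty":-0.215,"tz":0.0,"rx":0,"ry":0,"rz":0,"claw":0.01}
    - {"tx":0.028,"ty":-0.263,"tz":0.0,"rx":0,"ry":0,"rz":0,"claw":0.01}
    - {"tx":0.033,"ty":-0.31,"tz":0.0,"rx":0,"ry":0,"rz":0,"claw":0.01}
    - {"tx":0.038,"ty":-0.355,"tz":0.0,"rx":0,"ry":0,"rz":0,"claw":0.01}
    - {"tx":0.042,"ty":-0.395,"tz":0.0,"rx":0,"ry":0,"rz":0,"claw":0.01}
    - {"tx":0.045,"ty":-0.425,"tz":0.0,"rx":0,"ry":0,"rz":0,"claw":0.01}
    - {"tx":0.046,"ty":-0.443,"tz":0.0,"rx":0,"ry":0,"rz":0,"claw":0.01}
    - {"tx":0.046,"ty":-0.443,"tz":0.0,"rx":0,"ry":0,"rz":0,"claw":0.01}

```text
clock: 12.0
eef_pos: [620.3, -210.3, 324.0]
tool_rot: [3.141, 0.001, 0.818]
force: [0.4, -0.5, -2.0]
width: 24.6
```

Emit:
apply_moves:
  increments:
    - {"tx":0.0,"ty":0.0,"tz":-0.02,"rx":0,"ry":0,"rz":0,"claw":0.01}
    - {"tx":0.0,"ty":0.0,"tz":-0.04,"rx":0,"ry":0,"rz":0,"claw":0.01}
    - {"tx":0.0,"ty":0.0,"tz":-0.06,"rx":0,"ry":0,"rz":0,"claw":0.01}
    - {"tx":0.0,"ty":0.0,"tz":-0.07,"rx":0,"ry":0,"rz":0,"claw":0.01}
    - {"tx":0.0,"ty":0.0,"tz":-0.07,"rx":0,"ry":0,"rz":0,"claw":0.01}
    - {"tx":0.0,"ty":0.0,"tz":-0.07,"rx":0,"ry":0,"rz":0,"claw":0.01}
    - {"tx":0.0,"ty":0.0,"tz":-0.07,"rx":0,"ry":0,"rz":0,"claw":0.01}

```text
clock: 12.7
eef_pos: [621.4, -207.4, 255.5]
tool_rot: [3.14, -0.001, 0.822]
force: [-0.7, 0.7, -1.1]
width: 24.8
```

```bash
python3 - <<'E'
from h import *
import json
c=calibration("wrist");s=read_state();im=get_image("wrist")[:,:,::-1];cv2.imwrite("pics/w6.png",im)
print(s["eef_pos"],s["tool_rot"],s["force"],s["width"],s["qpos"].round(2))
# rim right/left corner check of the stand: white-grey rim mask near its predicted place
for p in([621.2,-210.5],):
  print([proj(c,[p[0]+dx,p[1]+dy,105]).round(1) for dx,dy in((0,0),(28,28),(28,-28),(-28,28))], proj(c,s["eef_pos"]-[0,0,114.4]))
hsv=cv2.cvtColor(im,cv2.COLOR_BGR2HSV);q=proj(c,[621.2,-210.5,105]).astype(int)
w=((hsv[...,1]<40)&(hsv[...,2]>120)).astype(np.uint8)
w2=np.zeros_like(w);w2[q[1]-60:q[1]+60,q[0]-60:q[0]+60]=w[q[1]-60:q[1]+60,q[0]-60:q[0]+60]
n,l,st,ce=cv2.connectedComponentsWithStats(w2);print([(st[i].tolist(),ce[i].round(1).tolist()) for i in range(1,n) if st[i][4]>60])
E
```

```text
[ 621.39704187 -207.42785418  255.52223286] [ 3.13967742e+00 -1.41691262e-03  8.22311792e-01] [-0.73366495  0.72000076 -1.12693011] 24.84542949931017 [ 0.38  0.62 -0.18  1.47  0.12  1.06 -0.57]
[array([257.6, 179.4]), array([259.2, 140.4]), array([296.3, 180.8]), array([218.8, 178. ])] [255.62921509 187.17013642]
[([220, 132, 75, 71, 3130], [257.5, 171.0]), ([197, 164, 28, 75, 1627], [208.4, 204.5]), ([289, 196, 28, 35, 765], [303.8, 213.3]), ([216, 232, 14, 7, 66], [222.9, 235.5])]
```

Emit:
apply_moves:
  increments:
    - {"tx":0.0,"ty":-0.0045,"tz":0.0,"rx":0,"ry":0,"rz":0,"claw":0.01}
    - {"tx":0.0,"ty":-0.0045,"tz":0.0,"rx":0,"ry":0,"rz":0,"claw":0.01}
    - {"tx":0.0,"ty":-0.0045,"tz":-0.02,"rx":0,"ry":0,"rz":0,"claw":0.01}
    - {"tx":0.0,"ty":-0.0045,"tz":-0.04,"rx":0,"ry":0,"rz":0,"claw":0.01}
    - {"tx":0.0,"ty":-0.0045,"tz":-0.06,"rx":0,"ry":0,"rz":0,"claw":0.01}
    - {"tx":0.0,"ty":-0.0045,"tz":-0.08,"rx":0,"ry":0,"rz":0,"claw":0.01}
    - {"tx":0.0,"ty":-0.0045,"tz":-0.1,"rx":0,"ry":0,"rz":0,"claw":0.01}
    - {"tx":0.0,"ty":-0.0045,"tz":-0.115,"rx":0,"ry":0,"rz":0,"claw":0.01}
    - {"tx":0.0,"ty":-0.0045,"tz":-0.122,"rx":0,"ry":0,"rz":0,"claw":0.01}
    - {"tx":0.0,"ty":-0.0045,"tz":-0.126,"rx":0,"ry":0,"rz":0,"claw":0.01}
    - {"tx":0.0,"ty":-0.0045,"tz":-0.128,"rx":0,"ry":0,"rz":0,"claw":0.01}
    - {"tx":0.0,"ty":-0.0045,"tz":-0.128,"rx":0,"ry":0,"rz":0,"claw":0.01}

```text
clock: 13.95
eef_pos: [620.9, -212.5, 126.7]
tool_rot: [3.141, -0.0, 0.822]
force: [-0.4, 0.3, -0.3]
width: 24.7
```

No contact yet, so about 2 mm more, then open.

Emit:
apply_moves:
  increments:
    - {"tx":0.0,"ty":0.0,"tz":-0.001,"rx":0,"ry":0,"rz":0,"claw":0.01}
    - {"tx":0.0,"ty":0.0,"tz":-0.002,"rx":0,"ry":0,"rz":0,"claw":0.01}
    - {"tx":0.0,"ty":0.0,"tz":-0.002,"rx":0,"ry":0,"rz":0,"claw":0.01}
    - {"tx":0.0,"ty":0.0,"tz":-0.002,"rx":0,"ry":0,"rz":0,"claw":0.01}

```text
clock: 14.35
eef_pos: [621.1, -212.6, 125.4]
tool_rot: [3.14, -0.001, 0.822]
force: [-1.5, -0.5, 5.5]
width: 24.5
```

Emit:
apply_moves:
  increments:
    - {"tx":0.0,"ty":0.0,"tz":0.0,"rx":0,"ry":0,"rz":0,"claw":0.035}
    - {"tx":0.0,"ty":0.0,"tz":0.0,"rx":0,"ry":0,"rz":0,"claw":0.06}
    - {"tx":0.0,"ty":0.0,"tz":0.0,"rx":0,"ry":0,"rz":0,"claw":0.085}
    - {"tx":0.0,"ty":0.0,"tz":0.0,"rx":0,"ry":0,"rz":0,"claw":0.085}
    - {"tx":0.0,"ty":0.0,"tz":0.0,"rx":0,"ry":0,"rz":0,"claw":0.085}
    - {"tx":0.0,"ty":0.0,"tz":0.02,"rx":0,"ry":0,"rz":0,"claw":0.085}
    - {"tx":0.0,"ty":0.0,"tz":0.05,"rx":0,"ry":0,"rz":0,"claw":0.085}
    - {"tx":0.0,"ty":0.0,"tz":0.09,"rx":0,"ry":0,"rz":0,"claw":0.085}
    - {"tx":0.0,"ty":0.0,"tz":0.13,"rx":0,"ry":0,"rz":0,"claw":0.085}
    - {"tx":0.0,"ty":0.0,"tz":0.16,"rx":0,"ry":0,"rz":0,"claw":0.085}
    - {"tx":0.0,"ty":0.0,"tz":0.16,"rx":0,"ry":0,"rz":0,"claw":0.085}

```text
clock: 15.45
eef_pos: [623.3, -213.0, 289.5]
tool_rot: [3.133, -0.004, 0.822]
force: [-0.2, -1.2, -1.1]
width: 84.9
```

```bash
python3 - <<'E'
from h import *
c=calibration("wrist");s=read_state();im=get_image("wrist")[:,:,::-1];cv2.imwrite("pics/w7.png",im)
print(s["eef_pos"],s["tool_rot"],s["force"],s["width"],s["qpos"].round(2))
print(proj(c,[621.2,-210.5,105]),proj(c,[621.2,-210.5,167]))
g=cv2.cvtColor(im,cv2.COLOR_BGR2GRAY);q=proj(c,[621.2,-210.5,120]).astype(int)
r=(g[q[1]-45:q[1]+45,q[0]-45:q[0]+45]<60).astype(np.uint8)
n,l,st,ce=cv2.connectedComponentsWithStats(r);print([(st[i][:4].tolist(),st[i][4],(ce[i]+q-45).round(1).tolist()) for i in range(1,n) if st[i][4]>60], q-45)
# expected outline of grip+collar as a blob
for p in([621.2,-210.5],[619,-212]):
  P=[proj(c,[p[0]+r_*np.cos(a),p[1]+r_*np.sin(a),z]) for r_,z in((13,167),(22,111),(22,105)) for a in np.linspace(0,6.28,60)];P=np.array(P)-(q-45);print("expect box",P.min(0).round(1),P.max(0).round(1))
E
```

```text
[ 623.25372683 -213.00931367  289.53409493] [ 3.13282446 -0.00446059  0.8216028 ] [-0.19072053 -1.16794104 -1.11292158] 84.92582898907429 [ 0.39  0.59 -0.18  1.42  0.11  1.13 -0.56]
[251.78586928 169.68083742] [251.31312065 184.64700108]
[([29, 27, 38, 45], np.int32(1207), [253.4, 174.4])] [206 127]
expect box [25.9 23.3] [65.6 70.9]
expect box [25.4 25.6] [65.  73.5]
```

The rod stands seated in the stand: its outline is where expected. Next I move to above the knob with yaw 98°.

Emit:
apply_moves:
  increments:
    - {"tx":-0.002,"ty":0.03,"tz":0.0,"rx":0,"ry":0,"rz":0.5,"claw":0.085}
    - {"tx":-0.006,"ty":0.075,"tz":0.0,"rx":0,"ry":0,"rz":1.5,"claw":0.085}
    - {"tx":-0.01,"ty":0.12,"tz":0.0,"rx":0,"ry":0,"rz":3,"claw":0.085}
    - {"tx":-0.015,"ty":0.167,"tz":0.0,"rx":0,"ry":0,"rz":4.5,"claw":0.085}
    - {"tx":-0.02,"ty":0.214,"tz":0.0,"rx":0,"ry":0,"rz":6,"claw":0.085}
    - {"tx":-0.024,"ty":0.26,"tz":0.0,"rx":0,"ry":0,"rz":7.5,"claw":0.085}
    - {"tx":-0.028,"ty":0.3,"tz":0.0,"rx":0,"ry":0,"rz":9,"claw":0.085}
    - {"tx":-0.03,"ty":0.335,"tz":0.0,"rx":0,"ry":0,"rz":10.18,"claw":0.085}
    - {"tx":-0.03,"ty":0.3565,"tz":0.0,"rx":0,"ry":0,"rz":10.18,"claw":0.085}
    - {"tx":-0.03,"ty":0.3565,"tz":0.0,"rx":0,"ry":0,"rz":10.18,"claw":0.085}
    - {"tx":-0.03,"ty":0.3565,"tz":0.0,"rx":0,"ry":0,"rz":10.18,"claw":0.085}
    - {"tx":-0.03,"ty":0.3565,"tz":0.0,"rx":0,"ry":0,"rz":10.18,"claw":0.085}

```text
clock: 16.7
eef_pos: [590.5, 142.0, 283.3]
tool_rot: [-3.14, 0.002, 1.708]
force: [-0.2, -1.0, 0.1]
width: 84.6
```

```bash
python3 - <<'E'
from h import *
import json
c=calibration("wrist");s=read_state();im=get_image("wrist")[:,:,::-1];cv2.imwrite("pics/w8.png",im)
json.dump({k:np.array(v).tolist() for k,v in c.items()},open("w8.json","w"))
print(s["eef_pos"],s["tool_rot"],s["force"],s["width"],s["qpos"].round(2))
g=cv2.cvtColor(im,cv2.COLOR_BGR2GRAY);q=proj(c,[592,143.8,83]).astype(int);print(q)
x0,y0=q-[40,40]
r=(g[y0:y0+80,x0:x0+80]<45).astype(np.uint8)
n,l,st,ce=cv2.connectedComponentsWithStats(r)
for i in range(1,n):
    if st[i][4]>60: 
        k=cv2.minAreaRect(np.argwhere(l==i)[:,::-1].astype(np.float32));print(st[i].tolist(),k); u,v=k[0][0]+x0,k[0][1]+y0;print((u,v),onz(c,u,v,83))
P=np.array([proj(c,[592,143.8,83]+np.array([a*.139+13*np.cos(t)*.99,-a*.99+13*np.cos(t)*.139,13*np.sin(t)])) for a in(-17,17) for t in np.linspace(0,6.28,40)])-[x0,y0];print("expect",P.min(0),P.max(0))
E
```

```text
[590.49010466 141.96383534 283.28725548] [-3.14008291e+00  1.57146779e-03  1.70781077e+00] [-0.1840615  -1.01783157  0.06904091] 84.58386813890068 [-0.01  0.54 -0.44  1.57  0.25  1.09 -0.38]
[258 164]
[28, 21, 24, 35, 635] ((38.97124481201172, 38.218849182128906), (23.141496658325195, 33.693058013916016), 2.2906100749969482)
(np.float64(256.9712448120117), np.float64(162.2188491821289)) [590.38023539 146.31913254  83.        ]
expect [28.84112813 24.30849135] [51.24951331 57.3676935 ]
```

Emit:
apply_moves:
  increments:
    - {"tx":0.001,"ty":0.003,"tz":-0.045,"rx":0,"ry":0,"rz":0,"claw":0.085}
    - {"tx":0.001,"ty":0.003,"tz":-0.09,"rx":0,"ry":0,"rz":0,"claw":0.085}
    - {"tx":0.001,"ty":0.003,"tz":-0.13,"rx":0,"ry":0,"rz":0,"claw":0.085}
    - {"tx":0.001,"ty":0.003,"tz":-0.16,"rx":0,"ry":0,"rz":0,"claw":0.085}
    - {"tx":0.001,"ty":0.003,"tz":-0.185,"rx":0,"ry":0,"rz":0,"claw":0.085}
    - {"tx":0.001,"ty":0.003,"tz":-0.205,"rx":0,"ry":0,"rz":0,"claw":0.085}
    - {"tx":0.001,"ty":0.003,"tz":-0.219,"rx":0,"ry":0,"rz":0,"claw":0.085}
    - {"tx":0.001,"ty":0.003,"tz":-0.219,"rx":0,"ry":0,"rz":0,"claw":0.085}
    - {"tx":0.001,"ty":0.003,"tz":-0.219,"rx":0,"ry":0,"rz":0,"claw":0.085}
    - {"tx":0.001,"ty":0.003,"tz":-0.219,"rx":0,"ry":0,"rz":0,"claw":0.085}

```text
clock: 17.75
eef_pos: [592.5, 147.3, 66.3]
tool_rot: [3.139, -0.0, 1.71]
force: [0.8, 0.6, -1.1]
width: 84.7
```

Emit:
apply_moves:
  increments:
    - {"tx":0.0,"ty":0.0,"tz":0.0,"rx":0,"ry":0,"rz":0,"claw":0.05}
    - {"tx":0.0,"ty":0.0,"tz":0.0,"rx":0,"ry":0,"rz":0,"claw":0.035}
    - {"tx":0.0,"ty":0.0,"tz":0.0,"rx":0,"ry":0,"rz":0,"claw":0.025}
    - {"tx":0.0,"ty":0.0,"tz":0.0,"rx":0,"ry":0,"rz":0,"claw":0.005}
    - {"tx":0.0,"ty":0.0,"tz":0.0,"rx":0,"ry":0,"rz":0,"claw":0.005}
    - {"tx":0.0,"ty":0.0,"tz":0.0,"rx":0,"ry":0,"rz":0,"claw":0.005}
    - {"tx":0.0,"ty":0.0,"tz":0.0,"rx":0,"ry":0,"rz":0,"claw":0.005}
    - {"tx":0.0,"ty":0.0,"tz":0.0,"rx":0,"ry":0,"rz":0,"claw":0.005}

```text
clock: 18.55
eef_pos: [591.3, 147.2, 65.5]
tool_rot: [-3.141, 0.0, 1.71]
force: [-1.9, 0.1, 5.3]
width: 24.6
```

Gripped. I'll pull to 60 mm first, then check.

Emit:
apply_moves:
  increments:
    - {"tx":0.0,"ty":0.0,"tz":0.0,"rx":0,"ry":0,"rz":0,"claw":0.005}
    - {"tx":0.0007,"ty":-0.005,"tz":0.0,"rx":0,"ry":0,"rz":0,"claw":0.005}
    - {"tx":0.0017,"ty":-0.012,"tz":0.0,"rx":0,"ry":0,"rz":0,"claw":0.005}
    - {"tx":0.0028,"ty":-0.02,"tz":0.0,"rx":0,"ry":0,"rz":0,"claw":0.005}
    - {"tx":0.0039,"ty":-0.028,"tz":0.0,"rx":0,"ry":0,"rz":0,"claw":0.005}
    - {"tx":0.005,"ty":-0.036,"tz":0.0,"rx":0,"ry":0,"rz":0,"claw":0.005}
    - {"tx":0.0062,"ty":-0.044,"tz":0.0,"rx":0,"ry":0,"rz":0,"claw":0.005}
    - {"tx":0.0073,"ty":-0.052,"tz":0.0,"rx":0,"ry":0,"rz":0,"claw":0.005}
    - {"tx":0.0083,"ty":-0.059,"tz":0.0,"rx":0,"ry":0,"rz":0,"claw":0.005}
    - {"tx":0.0083,"ty":-0.059,"tz":0.0,"rx":0,"ry":0,"rz":0,"claw":0.005}
    - {"tx":0.0083,"ty":-0.059,"tz":0.0,"rx":0,"ry":0,"rz":0,"claw":0.005}

```text
clock: 19.65
eef_pos: [599.1, 91.2, 65.5]
tool_rot: [3.141, -0.004, 1.711]
force: [-3.4, 5.7, 4.9]
width: 24.2
```

Emit:
apply_moves:
  increments:
    - {"tx":0.0007,"ty":-0.005,"tz":0.0,"rx":0,"ry":0,"rz":0,"claw":0.005}
    - {"tx":0.0014,"ty":-0.01,"tz":0.0,"rx":0,"ry":0,"rz":0,"claw":0.005}
    - {"tx":0.0021,"ty":-0.015,"tz":0.0,"rx":0,"ry":0,"rz":0,"claw":0.005}
    - {"tx":0.0028,"ty":-0.02,"tz":0.0,"rx":0,"ry":0,"rz":0,"claw":0.005}
    - {"tx":0.0029,"ty":-0.0206,"tz":0.0,"rx":0,"ry":0,"rz":0,"claw":0.005}
    - {"tx":0.0029,"ty":-0.0206,"tz":0.0,"rx":0,"ry":0,"rz":0,"claw":0.005}
    - {"tx":0.0029,"ty":-0.0206,"tz":0.0,"rx":0,"ry":0,"rz":0,"claw":0.005}
    - {"tx":0.0029,"ty":-0.0206,"tz":0.0,"rx":0,"ry":0,"rz":0,"claw":0.005}
    - {"tx":0.0029,"ty":-0.0206,"tz":0.0,"rx":0,"ry":0,"rz":0,"claw":0.005}
    - {"tx":0.0029,"ty":-0.0206,"tz":0.0,"rx":0,"ry":0,"rz":0,"claw":0.005}
    - {"tx":0.0029,"ty":-0.0206,"tz":0.0,"rx":0,"ry":0,"rz":0,"claw":0.005}
    - {"tx":0.0029,"ty":-0.0206,"tz":0.0,"rx":0,"ry":0,"rz":0,"claw":0.005}

```text
clock: 20.85
eef_pos: [601.9, 71.9, 65.5]
tool_rot: [3.141, -0.005, 1.712]
force: [-3.6, 7.9, 6.0]
width: 24.0
```

```bash
python3 - <<'E'
from h import *
import json
O=np.array([568,315,0]);X=np.array([-.139,.990,0]);Y=np.array([-.99,-.139,0])
H=lambda x,y,z:O+x*X+y*Y+[0,0,z]
c=calibration("wrist");s=read_state();im=get_image("wrist")[:,:,::-1];cv2.imwrite("pics/w9.png",im)
print(s["eef_pos"],s["tool_rot"],s["force"],s["width"])
a=get_image("scene")[:,:,::-1];b=get_image("side")[:,:,::-1];cv2.imwrite("pics/sc9.png",a);cv2.imwrite("pics/sd9.png",b)
print("pull",(s["eef_pos"]-[591.3,147.2,65.5])@-X)
cs=calibration("side")
for n,cc in(("wrist",c),("side",cs)): print(n,"mouth",proj(cc,H(-154,0,89)),"band",proj(cc,H(-159,0,89)),"floor",proj(cc,H(0,0,86)))
g=im.astype(int).sum(2)//3
p0=proj(c,H(-140,0,89));p1=proj(c,H(-200,0,89))
print([ (k,int(np.mean([g[int(round(q[1]))][int(round(q[0]))+d] for d in(-1,0,1)]))) for k in range(-140,-236,-2) for q in[proj(c,H(k,0,89))] if 0<=q[1]<384])
def big(im,p,w,h,W,Hh):
    x,y=int(p[0]-w/2),int(p[1]-h/2);x=max(x,0);y=max(y,0);return cv2.resize(im[y:y+h,x:x+w],(W,Hh),interpolation=cv2.INTER_CUBIC)
Z=np.zeros((600,800,3),np.uint8)
Z[:300,:400]=big(im,proj(c,H(-160,0,89)),120,90,400,300);Z[:300,400:]=big(b,proj(cs,H(-110,0,83)),120,90,400,300)
Z[300:,:400]=cv2.resize(im,(400,300));Z[300:,400:]=big(b,(330,240),120,90,400,300)
cv2.imwrite("pics/z9.png",Z)
E
```

```text
[601.86927898  71.87522841  65.53136324] [ 3.14139677 -0.00534877  1.71226057] [-3.57860446  7.93933239  6.03902585] 23.959856242694922
pull 76.04065365290852
wrist mouth [257.3006848   53.14926729] band [257.24974892  67.82253438] floor [ 259.86104784 -692.80295816]
side mouth [265.64207892 172.72724052] band [266.42455701 173.4990485 ] floor [243.00050122 151.05664262]
[(-140, 255), (-142, 255), (-144, 255), (-146, 255), (-148, 255), (-150, 255), (-152, 255), (-154, 197), (-156, 255), (-158, 255), (-160, 255), (-162, 255), (-164, 255), (-166, 255), (-168, 255), (-170, 255), (-172, 221), (-174, 220), (-176, 221), (-178, 219), (-180, 217), (-182, 216), (-184, 215), (-186, 212), (-188, 213), (-190, 214), (-192, 211), (-194, 212), (-196, 209), (-198, 208), (-200, 207), (-202, 208), (-204, 207), (-206, 205), (-208, 147), (-210, 149), (-212, 151), (-214, 149), (-216, 149), (-218, 151), (-220, 149), (-222, 151), (-224, 151), (-226, 149), (-228, 149), (-230, 151), (-232, 33), (-234, 35)]
```

View pics/z9.png

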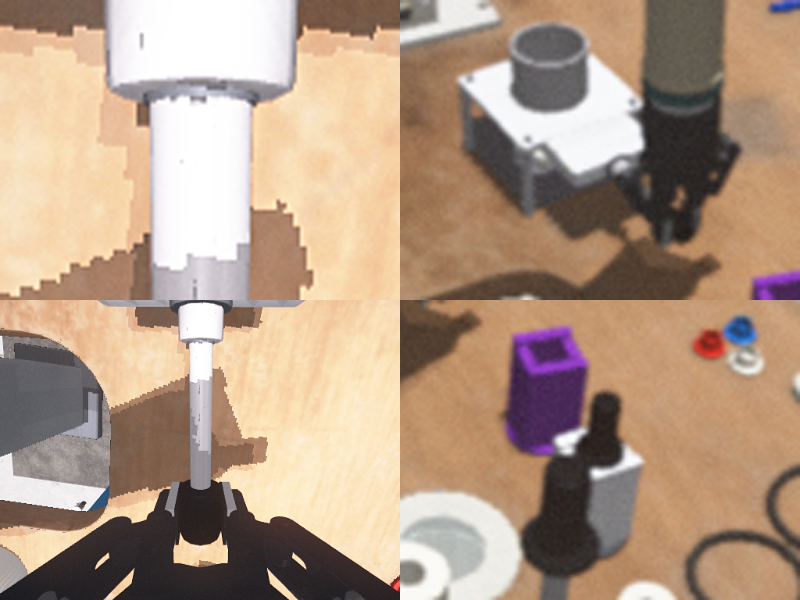

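The zooms show the rod drawn out white and clear, with the mark just starting to appear at the tube mouth (top left panel, about (200,95)). The stirring rod stands upright in its stand (lower right). TCP travel and the knob face both say about 75–76 mm, so I need 4–5 mm more.

Emit:
apply_moves:
  increments:
    - {"tx":0.0004,"ty":-0.0025,"tz":0.0,"rx":0,"ry":0,"rz":0,"claw":0.005}
    - {"tx":0.0006,"ty":-0.0045,"tz":0.0,"rx":0,"ry":0,"rz":0,"claw":0.005}
    - {"tx":0.0006,"ty":-0.0045,"tz":0.0,"rx":0,"ry":0,"rz":0,"claw":0.005}
    - {"tx":0.0006,"ty":-0.0045,"tz":0.0,"rx":0,"ry":0,"rz":0,"claw":0.005}
    - {"tx":0.0006,"ty":-0.0045,"tz":0.0,"rx":0,"ry":0,"rz":0,"claw":0.005}
    - {"tx":0.0006,"ty":-0.0045,"tz":0.0,"rx":0,"ry":0,"rz":0,"claw":0.005}
    - {"tx":0.0006,"ty":-0.0045,"tz":0.0,"rx":0,"ry":0,"rz":0,"claw":0.005}
    - {"tx":0.0006,"ty":-0.0045,"tz":0.0,"rx":0,"ry":0,"rz":0,"claw":0.005}
    - {"tx":0.0006,"ty":-0.0045,"tz":0.0,"rx":0,"ry":0,"rz":0,"claw":0.005}
    - {"tx":0.0006,"ty":-0.0045,"tz":0.0,"rx":0,"ry":0,"rz":0,"claw":0.005}

```text
clock: 22.0
eef_pos: [602.4, 67.6, 65.5]
tool_rot: [3.141, -0.006, 1.713]
force: [-4.9, 8.6, 6.1]
width: 24.0
```

```bash
cat > chk.py <<'E'
from h import *
O=np.array([568,315,0]);X=np.array([-.139,.990,0]);Y=np.array([-.99,-.139,0])
H=lambda x,y,z:O+x*X+y*Y+[0,0,z]
c=calibration("wrist");s=read_state();im=get_image("wrist")[:,:,::-1];cv2.imwrite("pics/w10.png",im)
print(s["eef_pos"],s["force"],s["width"],"pull",(s["eef_pos"]-[591.3,147.2,65.5])@-X)
g=cv2.cvtColor(im,cv2.COLOR_BGR2GRAY).astype(int)
u=int(proj(c,H(-160,0,89))[0])
print("rows from 0, at rod columns",u,[(v,int(np.median(g[v,u-6:u+7])),round(float((onz(c,u,v,89)-O)@X),1)) for v in range(0,60,1)])
print([(v,round(float((onz(c,u,v,89)-O)@X),1)) for v in range(150,260) if g[v-1,u]>100 and g[v,u]<60])
# stirring rod and tray in the fixed views
a,b=get_image("scene")[:,:,::-1],get_image("side")[:,:,::-1];cv2.imwrite("pics/sc10.png",a);cv2.imwrite("pics/sd10.png",b)
b0=cv2.imread("pics/side0.png").astype(int);print("side rod diff",np.abs(b.astype(int)-b0)[222:245,320:345].mean())
E
python3 chk.py
```

```text
[602.44965283  67.56761647  65.51175863] [-4.93164554  8.5609795   6.1148039 ] 24.035250991051413 pull 80.3858614344691
rows from 0, at rod columns 257 [(0, 255, -141.2), (1, 255, -141.5), (2, 255, -141.8), (3, 255, -142.1), (4, 255, -142.4), (5, 255, -142.7), (6, 255, -143.0), (7, 255, -143.4), (8, 255, -143.7), (9, 255, -144.0), (10, 255, -144.3), (11, 255, -144.6), (12, 255, -144.9), (13, 255, -145.2), (14, 255, -145.5), (15, 255, -145.8), (16, 255, -146.2), (17, 255, -146.5), (18, 255, -146.8), (19, 255, -147.1), (20, 255, -147.4), (21, 255, -147.7), (22, 255, -148.1), (23, 255, -148.4), (24, 255, -148.7), (25, 255, -149.0), (26, 255, -149.3), (27, 255, -149.7), (28, 255, -150.0), (29, 255, -150.3), (30, 255, -150.6), (31, 255, -150.9), (32, 255, -151.3), (33, 255, -151.6), (34, 246, -151.9), (35, 166, -152.2), (36, 126, -152.6), (37, 141, -152.9), (38, 174, -153.2), (39, 186, -153.5), (40, 179, -153.9), (41, 183, -154.2), (42, 182, -154.5), (43, 184, -154.9), (44, 184, -155.2), (45, 186, -155.5), (46, 183, -155.9), (47, 186, -156.2), (48, 188, -156.5), (49, 182, -156.9), (50, 185, -157.2), (51, 182, -157.5), (52, 182, -157.9), (53, 197, -158.2), (54, 245, -158.5), (55, 255, -158.9), (56, 255, -159.2), (57, 255, -159.5), (58, 255, -159.9), (59, 254, -160.2)]
[(243, -235.3)]
side rod diff 13.686376811594203
```

The band is now fully out: it spans -153.5 to -158.2 mm, 5 mm wide, with its edge at the mouth. The knob face gives 79.3 mm and TCP travel 80.4 mm. Next I'll check numerically that beads have appeared in the tray, in the fixed views.

```bash
python3 - <<'E'
from h import *
O=np.array([568,315,0]);X=np.array([-.139,.990,0]);Y=np.array([-.99,-.139,0])
H=lambda x,y,z:O+x*X+y*Y+[0,0,z]
for n,f0,f1 in(("side","side0","sd10"),("scene","scene0","sc10")):
    c=calibration(n);A=cv2.imread(f"pics/{f0}.png",0);B=cv2.imread(f"pics/{f1}.png",0)
    o=np.array(c["origin"])-O; ch=np.array([o@X,o@Y,o[2]])
    # pixels whose ray meets z=12 inside the tray, passing below plate (z<82) and above the wall (z>44) at the tray's edge
    hits=[]
    for v in range(120,230):
        for u in range(150,300):
            p=onz(c,u,v,12)-O;h=np.array([p@X,p@Y,12])
            if max(abs(h[0]),abs(h[1]))>60: continue
            d=ch-h;d/=np.linalg.norm(d)
            t=min((62*np.sign(d[i])-h[i])/d[i] for i in(0,1)); z=12+t*d[2]
            t2=min((74*np.sign(d[i])-h[i])/d[i] for i in(0,1)); z2=12+t2*d[2]
            if z>44 and z2<80: hits.append((u,v,int(A[v,u]),int(B[v,u]),h[0].round(),h[1].round()))
    Q=np.array(hits,float)
    if len(Q):
        print(n,len(Q),"before",np.percentile(Q[:,2],[5,50,95]),"after",np.percentile(Q[:,3],[5,50,95,100]))
        k=Q[Q[:,3]-Q[:,2]>30];print(len(k));print(k[:60:3])
s=read_state();print(s["clock"],s["eef_pos"],s["qd"].round(4))
E
```

```text
side 160 before [ 57. 131. 243.] after [ 65.   167.   247.05 248.  ]
33
[[232. 167.  56.  88.  24.  35.]
 [237. 169.  79. 110.   4.  25.]
 [240. 169.  60. 179.  -2.  16.]
 [233. 170.  63.  95.   6.  41.]
 [240. 170.  61. 135.  -8.  19.]
 [238. 171.  73. 110.  -9.  28.]
 [241. 171.  61. 117. -15.  19.]
 [237. 172.  80. 114. -12.  34.]
 [240. 172.  61. 108. -18.  25.]
 [243. 172.  64. 108. -24.  15.]
 [239. 173.  60. 121. -21.  31.]]
scene 151 before [ 59.   62.  164.5] after [129.5 157.  203.  205. ]
142
[[228. 177. 164. 203. -41. -49.]
 [227. 179. 136. 203. -42. -36.]
 [200. 180.  60. 198.  56.   1.]
 [203. 180.  62. 146.  45.  -3.]
 [199. 181.  61. 200.  57.   8.]
 [202. 181.  62. 137.  46.   4.]
 [205. 181.  62. 158.  35.   1.]
 [208. 181.  60. 157.  24.  -3.]
 [198. 182.  60. 199.  58.  14.]
 [201. 182.  63. 155.  47.  11.]
 [204. 182.  62. 157.  36.   8.]
 [207. 182.  62. 156.  25.   4.]
 [210. 182.  62. 157.  14.   1.]
 [213. 182.  60. 157.   3.  -3.]
 [198. 183.  62. 200.  56.  20.]
 [201. 183.  62. 156.  45.  17.]
 [204. 183.  62. 156.  34.  13.]
 [207. 183.  63. 157.  23.  10.]
 [210. 183.  63. 157.  12.   6.]
 [213. 183.  62. 156.   0.   3.]]
22.15 [602.44506552  67.57179503  65.51935996] [-0.0013 -0.0004  0.001  -0.0009  0.0007  0.0013  0.0013]
```

The side view shows new bright patches in the tray, which means beads are there. The arm hides the tray from the scene camera. I'll hold for one more second so the beads settle, recheck and hand in.

Emit:
apply_moves:
  increments:
    - {"tx":0,"ty":0,"tz":0,"rx":0,"ry":0,"rz":0,"claw":0.005}
    - {"tx":0,"ty":0,"tz":0,"rx":0,"ry":0,"rz":0,"claw":0.005}
    - {"tx":0,"ty":0,"tz":0,"rx":0,"ry":0,"rz":0,"claw":0.005}
    - {"tx":0,"ty":0,"tz":0,"rx":0,"ry":0,"rz":0,"claw":0.005}
    - {"tx":0,"ty":0,"tz":0,"rx":0,"ry":0,"rz":0,"claw":0.005}
    - {"tx":0,"ty":0,"tz":0,"rx":0,"ry":0,"rz":0,"claw":0.005}
    - {"tx":0,"ty":0,"tz":0,"rx":0,"ry":0,"rz":0,"claw":0.005}
    - {"tx":0,"ty":0,"tz":0,"rx":0,"ry":0,"rz":0,"claw":0.005}
    - {"tx":0,"ty":0,"tz":0,"rx":0,"ry":0,"rz":0,"claw":0.005}
    - {"tx":0,"ty":0,"tz":0,"rx":0,"ry":0,"rz":0,"claw":0.005}

```text
clock: 23.15
eef_pos: [602.5, 67.6, 65.5]
tool_rot: [3.141, -0.006, 1.713]
force: [-3.7, 9.2, 5.8]
width: 24.1
```

```bash
cp pics/sd10.png pics/sdp.png && python3 chk.py | sed 's/rows from 0.*(30,/.. (30,/' && python3 - <<'E'
from h import *
A=cv2.imread("pics/sdp.png",0).astype(int);B=cv2.imread("pics/sd10.png",0).astype(int)
print("tray change over last s",np.abs(A-B)[160:182,222:250].max())
print(finish_job())
E
```

```text
[602.46230827  67.56353761  65.53580697] [-3.74940259  9.16689901  5.77002286] 24.125421461884034 pull 80.39165861621932
.. (30, 255, -150.6), (31, 255, -150.9), (32, 255, -151.3), (33, 255, -151.6), (34, 246, -151.9), (35, 168, -152.2), (36, 126, -152.6), (37, 140, -152.9), (38, 180, -153.2), (39, 184, -153.5), (40, 184, -153.9), (41, 184, -154.2), (42, 184, -154.5), (43, 181, -154.9), (44, 183, -155.2), (45, 183, -155.5), (46, 183, -155.9), (47, 182, -156.2), (48, 186, -156.5), (49, 184, -156.9), (50, 185, -157.2), (51, 186, -157.5), (52, 181, -157.9), (53, 193, -158.2), (54, 244, -158.5), (55, 255, -158.9), (56, 255, -159.2), (57, 255, -159.5), (58, 254, -159.9), (59, 254, -160.2)]
[(243, -235.3)]
side rod diff 13.656811594202898
tray change over last s 15
the job is handed in; nothing more can be done
None
```

The job is done and handed in at about 23 s. I stirred the beads two turns with the gate shut, stood the rod back in its stand and let go. I then drew the pull rod out to its mark and was holding it there at hand-in.

- **Stirring:** after it, all five beads were still in the pot, each at least 10 mm from any of the starting places.
- **Stirring rod:** after release the wrist view showed it seated in the stand to within about 3 mm, and a later side view showed it upright. A plain pixel difference against the first side picture came out at about 14 grey levels there; I put this down to lighting and camera noise and did not look into it.
- **Pull rod:** travel measured 80.4 mm from the arm and 79.3 mm from the knob face in the wrist picture. The whole 5 mm band was out and at the tube mouth. It held still against about 9 N of spring.
- **Beads in the tray:** this is only partly confirmed. The side view showed new bright patches in the tray that stayed put over the last second. I could not count all five, because the arm hid the tray from the scene camera and the pot floor cannot be seen from either fixed camera.
- **Bystanders:** I kept clear of them and saw no contact, but did not measure their positions at the end.
- **Measurement disagreement:** the wrist and fixed cameras differed by 2–5 mm on positions. I used values close to the wrist camera's.

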